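Weigh the old pipe bracket on the spring balance

TASK

The scrap dealer wants the weight of the old brass waste-pipe bracket, the larger of the two: hang it by its ring on the hook of the spring balance. Lower it slowly, feeling for when the spring carries the whole weight, and only then let go, so that the hook never runs faster than 6 cm a second up or down and the balance is not overloaded; move away and let it settle, hanging free and still for reading. Leave everything else on the ledge where it is.

Things in the scene. Friction and masses are not known exactly. Their poses are not given: they have to be found in the camera images.
- shank (a point): Grasp point of the larger brass pipe bracket, on the axis of its upright round shank (16 mm thick, 70 mm long), 45 mm above the underside of its base plate and about 10 mm above its centre of mass. z points up the shank to the ring, x along the bore of the ring (a half turn about z makes no difference), y across the ring. Mass unknown, 0.2 to 0.8 kg, different each time.
- crown (a point): Top of the bore of the larger bracket's ring, 78 mm above shank: the place that rests in the bend of the hook. The metal above it is 7 mm thick. Axes as shank.
- bracket: The larger bracket, 130 mm high, standing on its round base plate (70 mm across, 10 mm thick). On the shank sits a ring, 50 mm outside, 36 mm bore, 10 mm wide along the bore, centre 105 mm above the underside; two clamp lugs at that height reach 33 mm to either side along y. Origin at the centre of the underside; axes as shank.
- hook_seat (a point): Lowest point inside the bend of the balance hook, where a hung thing rests; about 245 mm above the ledge when empty. Hook of 6 mm round wire bent in its x-z plane, inner radius 13 mm. z up; x points from the open side to the closed back. The 29 mm thick balance tube begins 73 mm above this point. The balance swings sideways (y) a little if pushed.
- hook_tip (a point): Top of the free tip of the hook, on its open (-x) side: 19 mm from hook_seat along -x and 26 mm above it. The arch of a ring, its bore along x, must pass above this tip towards +x and then come down into the bend. The closed back slopes from the bend up to the pull rod, which it meets 61 mm above the seat, straight over it. Axes as hook_seat.
- balance_hook (a joint): Reading of the spring balance: how far the hook is pulled down out of its tube, in m; 0 when empty, 0.1 m for 1 kg (98 N/m). It bobs for a second or two after its load changes. The spring is delicate: the hook should not run faster than 0.06 m/s up or down, be pulled out more than 0.09 m, nor feel more than 15 N.
- stand: Steel hand-towel stand, fixed, that carries the balance: round base 150 mm across, 20 mm high; post 16 mm thick, 509 mm high; a bent arm 484 mm up, from which the balance hangs 100 mm to -x and 90 mm to +y of the post. Axes as hook_seat. Origin at the centre of the underside of the base.
- small_bracket: The smaller brass pipe bracket of the same form, not wanted: 82 mm high, base 48 mm across, ring 32 mm outside. Origin under its base. Leave alone.
- cup: White ceramic toothbrush cup, 74 mm across, 100 mm high (brushes to 190 mm). Origin under its base. Leave alone.
- squeeze_bottle: Closed turquoise squeeze bottle, 58 mm across, 170 mm high. Origin under its base. Leave alone.
- soap_dish: Steel soap dish with soap, 125 x 85 x 25 mm. Origin under its centre. Leave alone.
- wrench: Open wrench lying flat, 190 mm long. Leave alone.
- angle_valve: Old brass angle valve lying on its side, about 75 mm long and 33 mm high. Leave alone.
Things that resemble listed ones, but are neither listed nor needed, are in the scene too. Leave any red look-alike of the bracket alone.

How it is judged:
By the outcome, as a careful person would: the job done as asked, in the order asked, and still so for the second after the job is handed in, with the robot touching nothing.
It also fails if it takes over 64 s, if anything falls off the work surface, if the arm or the gripper's body presses on something with over 40 N, if the wrist force passes 120 N, or if a joint passes its speed limit or range.

ROBOT

A 7-joint arm with a two-finger parallel gripper is mounted at the origin on the work surface. World frame = base frame: x ahead of the robot, y to its left, z up, the work surface at z = 0. Lengths are in mm, angles in rad, forces in N, time in s.
With the tool pointing down it reaches from about 400 to 875 mm from the base axis. Payload 6.5 kg.
Tool frame: the origin (TCP) lies on the centre line of the jaws, within the pads' length; the fingertips stand 8 mm ahead of it and the grasp point (between the pads) lies 11 mm behind it; y points along the fingers, z is the direction in which the jaws open and shut, and the axes are right-handed (so a half turn about y gives the same grasp; the last joint's range is limited). The gripper opens to 88 mm and grips with 3 to 60 N. Pads are 18 mm wide; open, the fingers measure 123 mm over their backs; the gripper's body (75 mm by 187 mm) begins 45 mm behind the grasp point.
Start: joints at [1.172, 0.536, -0.004, 1.538, 0.003, 1.067, -0.071], TCP at [212.345, -614.329, 246.716] pointing down, gripper open.
Joint ranges: [-2.7, 2.7], [-0.37, 2.16], [-1.27, 1.26], [0.24, 2.4], [-1.31, 4.45], [0.19, 1.91], [-2.76, 2.76]. Speed limits (rad/s): [2.39, 2.39, 3.14, 3.14, 3.14, 3.14, 3.14].

INTERFACE

Orientations are given as a unit quaternion [w, x, y, z].
In Python, from workcell import r, read_camera, models gives the robot as it stands. The module is installed in compiled form; this text tells all that it offers.
- The arm moves only by the shell command python3 -m jog 'ROWS' [FORCE]. ROWS is JSON, a list of rows, each a list of 3 entries, a list of its own where there are three numbers: the closure, from -1 (fully open) to 1 (shut), so that 0 is half open, then the shift along the tool's x, y, z in mm, then the turn, a rotation vector about the tool's x, y, z in rad. A call has 1 to 10 rows; each row is the pose to reach, as a shift and turn from the pose measured when the call began, along the tool's axes at that moment; what a row does not reach only later rows make up. A row lasts 1/8 s, in which the tool goes at most 62.5 mm and 10.7 degrees, less where a joint would pass 70% of its speed; a pose out of reach is approached as far as the arm can. A call with a gripper value outside its range is refused whole. The fingers move at their own pace and stop on an object; FORCE is the grip in N (left out, the last holds). Time passes only in rows, so rows that repeat a pose let the fingers close. It gives the time, the measured TCP pose, the force and the opening at its end, in the units of the state.
- r.get_state(): the state, without advancing time (a new reading comes with each control period).
- read_camera(name): name is "side" or "top" or "wrist"; returns a dict with "frame" (480x640x3 uint8, red, green, blue), "fov_y" (degrees; the focal length in pixels is half the picture's height over the tangent of half this angle, whatever the lens; pixels are square), "cx", "cy" (the principal point, pixels), "R" (3x3) and "t" (3): a world point X has camera coordinates R X + t; the wrist camera has in their place "T_tool_cam" (4x4, takes a point from camera to tool coordinates, whose origin is the TCP and whose axes are the tool frame's). Camera axes: x right, y down, z forward; pixel columns grow to the right and rows downward; lengths in mm; the calibration is good to about 2 mm. A picture is of the moment at which its call begins: read the wrist's pose just before it. There is no depth.
- r.close_job(): hands the job in, once; it reports no verdict.
Trained networks look in the newest picture that a camera, given by its name, has taken for a name from the list of things; names that differ only in an ending like _2 or _b are one class to them, and where a whole thing is asked for, a point or a joint stands for the part that bears it (a point fixed in the world has none). Each returns a list of dicts, best first, with "conf" (0 to 1); they miss things now and then, are a little off and sometimes report something else, mostly with a low value. They report only what shows in the picture. A call takes as long as a camera call. They do not tell look-alikes from the thing itself.
- models.search_frame(camera, label): "at" ([row, column] as shares, 0 to 1, of the picture: columns of its width, rows of its height, amid what is visible of it).
- models.trace(camera, label): "region" (480x640 bool, what is visible of it) and "at" ([row, column] as shares, 0 to 1, of the picture: columns of its width, rows of its height, amid what is visible of it).
The state is a dict: "time": time; "joint_positions": joint angles; "joint_velocities": joint speeds; "effort": joint torques, N m; "position": TCP position; "tool_rot": TCP orientation; "contact_force": force on the tool from outside, world axes, zero at the start; "torque": the same for the moment, N m; "grip_width": opening from 0.0 (shut) to 1.0 (fully open).
Only numpy, scipy, OpenCV 4.12 (cv2) and the standard library are available. Lean on these libraries where they do the work, as an engineer would, in place of code of your own. Each camera call takes 0.05 s, during which the arm holds its last target.

## Working session

There is one attempt and no reset: what is moved stays moved. The work goes in short steps, Python scripts to look and compute and a shell command to move; the robot and the scene stay as the last step left them, time stands still between calls to the robot, and variables do not carry over. Pictures are saved under pics/ and viewed, and the job is handed in when it is done.

```bash
mkdir -p pics; ls
python3 - <<'E'
from workcell import r, read_camera, models
import cv2, numpy as np
s=r.get_state()
for k,v in s.items(): print(k,v)
for n in ["side","top","wrist"]:
    c=read_camera(n)
    cv2.imwrite(f"pics/{n}0.png",c["frame"][:,:,::-1])
    print(n,{k:(np.round(v,3).tolist() if k!="frame" else None) for k,v in c.items()})
    for l in ["bracket","small_bracket","balance_hook","hook_seat","hook_tip","shank","crown","stand"]:
        try: print(l,[(round(d["conf"],2),round(d["at"][0]*480),round(d["at"][1]*640)) for d in models.search_frame(n,l)])
        except Exception as e: print(l,e)
print(r.get_state()["time"])
E
```

```text
pics
time 0.0
joint_positions [ 1.17174966  0.53716935 -0.00446592  1.53885383  0.00260518  1.06731655
 -0.07122416]
joint_velocities [ 0.00260924  0.00099799 -0.00013752 -0.00193702 -0.00043192 -0.00184519
  0.00097238]
effort [ 5.50601326e-04 -5.70997739e+01  9.90795046e-01 -2.51612145e+01
 -5.63367095e-02  1.80627534e-02  1.83185839e-04]
position [ 212.17969532 -613.75632715  245.84427822]
tool_rot [ 0.1170192  -0.11730531  0.69793128 -0.69673373]
contact_force [ 0.027295   -0.0166196  -0.16510153]
torque [-0.00888798 -0.02643638  0.00243238]
grip_width 1.0007468108480508
side {'frame': None, 'fov_y': 46.78, 'cx': 312.172, 'cy': 242.651, 'R': [[-0.75, -0.661, -0.019], [-0.439, 0.519, -0.733], [0.494, -0.542, -0.68]], 't': [431.334, 394.888, 1117.103]}
bracket [(0.74, 379, 260), (0.7, 337, 294), (0.57, 436, 247)]
small_bracket [(0.54, 247, 380)]
balance_hook []
hook_seat [(0.69, 216, 313)]
hook_tip [(0.6, 217, 316)]
shank [(0.97, 436, 247), (0.72, 339, 289), (0.69, 379, 261)]
crown [(0.68, 378, 265), (0.65, 337, 291), (0.32, 219, 320)]
stand []
top {'frame': None, 'fov_y': 47.453, 'cx': 321.573, 'cy': 236.704, 'R': [[-0.011, -1.0, 0.006], [-0.976, 0.01, -0.217], [0.217, -0.008, -0.976]], 't': [7.345, 582.665, 1444.815]}
bracket [(0.95, 299, 191), (0.67, 271, 232), (0.39, 197, 222)]
small_bracket [(0.75, 255, 406)]
balance_hook []
hook_seat []
hook_tip [(0.67, 309, 330)]
shank [(0.79, 273, 231), (0.74, 296, 189), (0.59, 267, 271)]
crown [(0.96, 270, 233), (0.96, 266, 277), (0.68, 300, 188)]
stand [(0.72, 195, 353)]
wrist {'frame': None, 'fov_y': 69.054, 'cx': 318.729, 'cy': 238.144, 'T_tool_cam': [[0.001, 0.956, 0.294, -75.566], [-0.0, -0.294, 0.956, -139.397], [1.0, -0.001, -0.0, -0.049], [0.0, 0.0, 0.0, 1.0]]}
bracket []
small_bracket []
balance_hook []
hook_seat []
hook_tip []
shank []
crown []
stand []
1.35
```

View pics/side0.png

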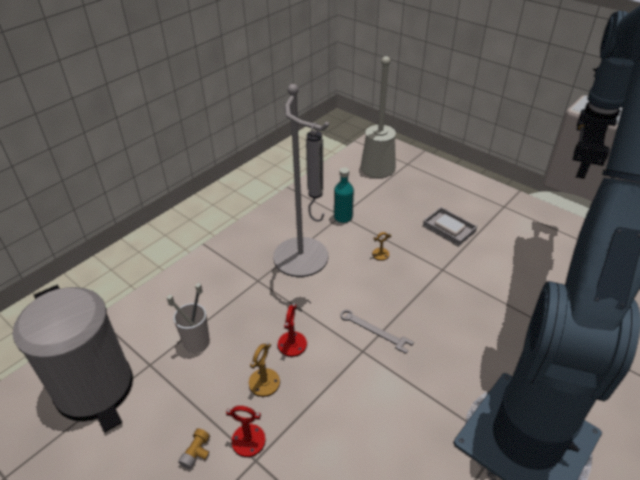

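View pics/top0.png

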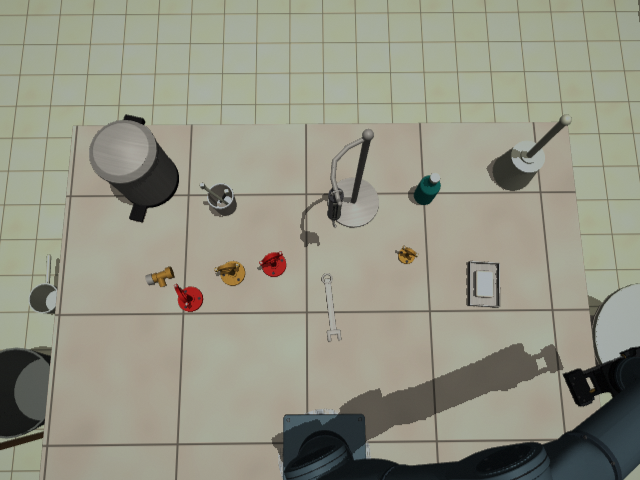

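View pics/wrist0.png

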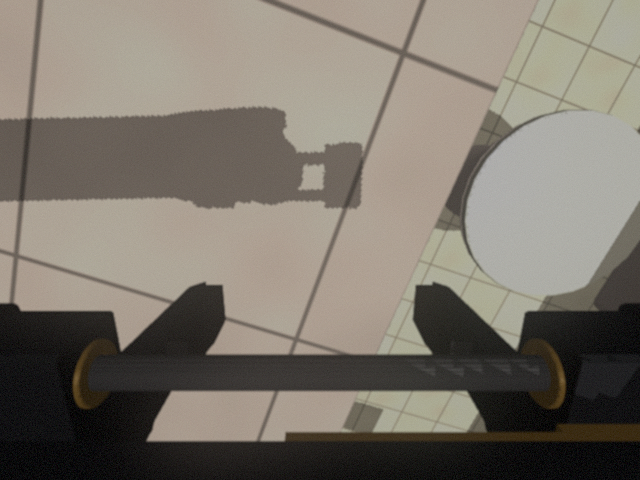

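```bash
cat > h.py <<'E'
import numpy as np, cv2, pickle
from scipy.spatial.transform import Rotation as Rot
def ray(c,row,col,pose=None):
    f=240/np.tan(np.radians(c["fov_y"])/2)
    d=np.array([(col-c["cx"])/f,(row-c["cy"])/f,1.])
    if "R" in c:
        R=np.array(c["R"]);t=np.array(c["t"]); o=-R.T@t; d=R.T@d
    else:
        T=np.array(c["T_tool_cam"]); p,q=pose
        Q=Rot.from_quat([q[1],q[2],q[3],q[0]]).as_matrix()
        o=Q@T[:3,3]+p; d=Q@T[:3,:3]@d
    return o,d/np.linalg.norm(d)
def tri(rs):
    A=np.zeros((3,3));b=np.zeros(3)
    for o,d in rs:
        P=np.eye(3)-np.outer(d,d);A+=P;b+=P@o
    x=np.linalg.solve(A,b)
    return x,[round(float(np.linalg.norm((np.eye(3)-np.outer(d,d))@(x-o))),1) for o,d in rs]
def atz(rr,z):
    o,d=rr; return o+d*(z-o[2])/d[2]
def proj(c,X,pose=None):
    f=240/np.tan(np.radians(c["fov_y"])/2)
    X=np.atleast_2d(X).astype(float)
    if "R" in c: Y=X@np.array(c["R"]).T+np.array(c["t"])
    else:
        T=np.array(c["T_tool_cam"]);p,q=pose
        Q=Rot.from_quat([q[1],q[2],q[3],q[0]]).as_matrix()
        Y=((X-p)@Q-T[:3,3])@T[:3,:3]
    return np.c_[c["cy"]+f*Y[:,1]/Y[:,2], c["cx"]+f*Y[:,0]/Y[:,2]]
def crop(fr,r0,r1,c0,c1,k,name):
    cv2.imwrite(name,cv2.resize(fr[r0:r1,c0:c1,::-1],None,fx=k,fy=k,interpolation=cv2.INTER_CUBIC))
def load(n): return pickle.load(open(n,"rb"))
def save(c,n): pickle.dump(c,open(n,"wb"))
E
python3 - <<'E'
from workcell import read_camera,r
from h import *
for n in ["side","top"]:
    c=read_camera(n); save(c,n+".pkl")
s=load("side.pkl")["frame"];t=load("top.pkl")["frame"]
a=cv2.resize(s[330:410,230:310],(400,400),interpolation=cv2.INTER_CUBIC)
b=cv2.resize(t[240:320,165:245],(400,400),interpolation=cv2.INTER_CUBIC)
cv2.imwrite("pics/br1.png",np.hstack([a,b])[:,:,::-1])
a=cv2.resize(s[120:270,255:355],(400,600),interpolation=cv2.INTER_CUBIC)
b=cv2.resize(t[120:250,295:395],(400,520),interpolation=cv2.INTER_CUBIC)
b=np.vstack([b,np.zeros((80,400,3),np.uint8)])
cv2.imwrite("pics/hk1.png",np.hstack([a,b])[:,:,::-1])
E
```

```text
(no output)
```

View pics/br1.png

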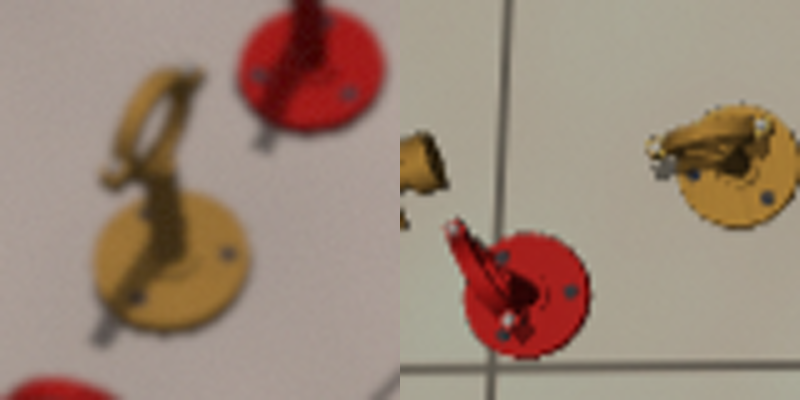

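View pics/hk1.png

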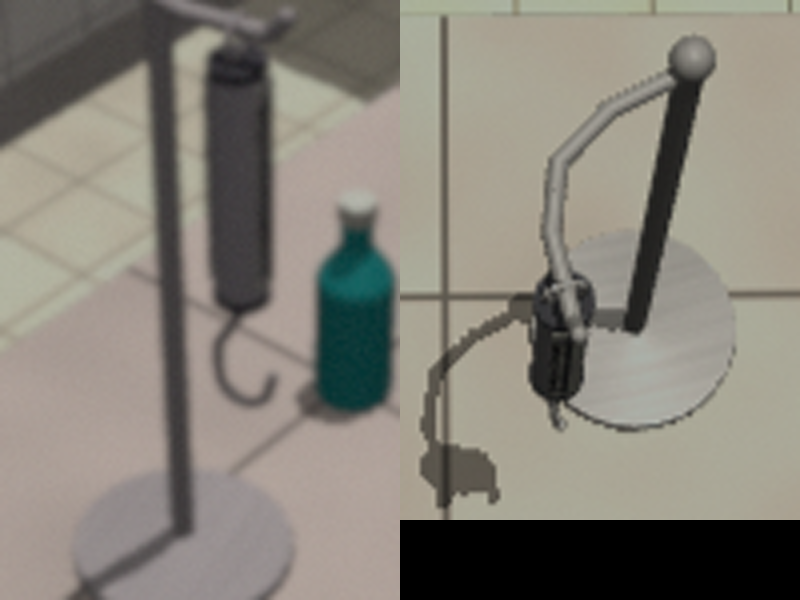

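Run:
```python
from h import *
s=load("side.pkl");t=load("top.pkl")
f=np.round
print("stand base z~20 side",f(atz(ray(s,253.7,300),20)),"top",f(atz(ray(t,202.5,353),20)))
# post top
print("posttop", tri([ray(s,90,293.5),ray(t,120+60/4,295+292/4)]))
print("seat?", tri([ray(s,220,317),ray(t,226.5,335)]))
print("tube bottom", tri([ray(s,120+305/4,255+240/4),ray(t,120+395/4,295+155/4)]))
print("tip?", tri([ray(s,214.5,322.5),ray(t,226.5,335)]))
print("br base top z10 side",f(atz(ray(s,330+262/5,230+172/5),10)),"top",f(atz(ray(t,240+167/5,165+338/5),10)))
# lug ends: side (190,72),(115,175); top (762-400,125),(655-400,147)
A=tri([ray(s,330+74/5,230+192/5),ray(t,240+122/5,165+363/5)]);B=tri([ray(s,330+175/5,230+115/5),ray(t,240+147/5,165+256/5)])
print(A,B); v=A[0]-B[0]; print(np.degrees(np.arctan2(v[1],v[0])),np.linalg.norm(v))
# small bracket, cup, bottle
print("small",f(atz(ray(t,255,406),20)),"cup",f(atz(ray(t,203,222),30)),"red2",f(atz(ray(t,264,273),10)),"red1",f(atz(ray(t,298,191),10)),"bottle",f(atz(ray(t,190,429),80)),"valve",f(atz(ray(t,277,160),15)),"wrench",f(atz(ray(t,335,333),5)), "base",f(atz(ray(t,450,324),5)))
```

```text
stand base z~20 side [695. -88.  20.] top [693. -91.  20.]
posttop (array([697.21957296, -92.68277507, 496.58127263]), [0.6, 0.6])
seat? (array([572.05005147, -27.79329848, 244.56465739]), [5.0, 5.0])
tube bottom (array([573.12497841, -23.09656675, 314.6011742 ]), [4.5, 4.5])
tip? (array([562.89808354, -29.47382262, 265.86975282]), [0.4, 0.4])
br base top z10 side [489. 255.  10.] top [491. 253.  10.]
(array([499.37195286, 224.37263703, 105.18582692]), [1.3, 1.3]) (array([486.95376272, 280.91208246, 105.48996332]), [0.8, 0.8])
-77.61238640996564 57.88793341237245
small [ 537. -237.   20.] cup [692. 285.  30.] red2 [517. 139.  10.] red1 [423. 367.  10.] bottle [ 710. -300.   80.] valve [482. 455.  15.] wrench [317. -28.   5.] base [18.  1.  5.]
```

```bash
cat >> h.py <<'E'
import json,os
def st():
    from workcell import r
    s=r.get_state()
    with open("log.jsonl","a") as f: f.write(json.dumps({k:np.array(v).tolist() for k,v in s.items()})+"\n")
    return s
def RM(q): return Rot.from_quat([q[1],q[2],q[3],q[0]])
def Rt(alpha,phi,roll=0):
    a,p=np.radians(alpha),np.radians(phi)
    y=np.array([np.cos(p)*np.cos(a),np.cos(p)*np.sin(a),-np.sin(p)]); z=np.array([np.sin(a),-np.cos(a),0]); x=np.cross(y,z)
    M=np.c_[x,y,z]
    return Rot.from_matrix(M)
def rel(s,P,R):
    Q=RM(s["tool_rot"]); 
    return np.round(Q.inv().apply(np.array(P)-s["position"]),1), np.round((Q.inv()*R).as_rotvec(),3)
def show(s):
    Q=RM(s["tool_rot"]).as_matrix()
    print("t",round(s["time"],2),"p",np.round(s["position"],1),"F",np.round(s["contact_force"],1),"T",np.round(s["torque"],2),"g",round(s["grip_width"],3))
    print("j",np.round(s["joint_positions"],3)); print("x",np.round(Q[:,0],3),"y",np.round(Q[:,1],3),"z",np.round(Q[:,2],3))
E
python3 - <<'E'
from h import *
s=st();show(s)
print(rel(s,[350,-350,330],RM(s["tool_rot"])))
E
```

```text
t 1.45 p [ 212.3 -614.3  246.7] F [ 0.5 -0.6 -0.7] T [-0.02  0.04 -0.01] g 0.998
j [ 1.172  0.536 -0.004  1.538  0.003  1.067 -0.071]
x [-0.945 -0.327  0.   ] y [-0. -0. -1.] z [ 0.327 -0.945  0.   ]
(array([-216.5,  -83.3, -204.9]), array([0., 0., 0.]))
```

```bash
python3 -m jog '[[-1,[-43,-17,-41],[0.05,0,0.07]],[-1,[-86,-34,-82],[0.1,0,0.14]],[-1,[-130,-50,-123],[0.15,0,0.2]],[-1,[-173,-67,-164],[0.2,0,0.3]],[-1,[-216,-83,-205],[0.2,0,0.4]]]'
python3 - <<'E'
from h import *
show(st())
E
```

```text
time: 2.08
position: [350.1, -347.7, 330.5]
tool_rot: [-0.265, -0.036, -0.634, 0.726]
contact_force: [0.3, -0.5, 0.8]
grip_width: 1.004
t 2.08 p [ 350.1 -347.7  330.5] F [ 0.3 -0.5  0.8] T [ 0.06  0.37 -0.03] g 1.004
j [ 1.119  0.031 -0.238  2.092 -0.45   0.732 -0.061]
x [-0.856 -0.339 -0.389] y [ 0.432 -0.056 -0.9  ] z [ 0.283 -0.939  0.195]
```

```bash
cat > fit.py <<'E'
from h import *
import itertools
L=[json.loads(l) for l in open("log.jsonl")]
def chainR(j,s):
    R=Rot.identity()
    for k in range(7): R=R*Rot.from_euler("z" if k%2==0 else "y",s[k]*j[k])
    return R
res=[]
for s in itertools.product([1,-1],repeat=7):
    for yaw in [0,np.pi/2,np.pi,-np.pi/2]:
        Ts=[(Rot.from_euler("z",yaw)*chainR(l["joint_positions"],s)).inv()*RM(l["tool_rot"]) for l in L]
        e=max((Ts[0].inv()*T).magnitude() for T in Ts)
        res.append((e,s,yaw,np.round(Ts[0].as_matrix(),2).tolist()))
res.sort(key=lambda a:a[0])
for a in res[:8]: print(a)
E
python3 fit.py
```

```text
(6.304854800243423e-16, (-1, -1, -1, -1, -1, -1, -1), 3.141592653589793, [[0.0, 0.0, 1.0], [1.0, 0.0, -0.0], [-0.0, 1.0, 0.0]])
(6.425880329391634e-16, (-1, 1, -1, 1, -1, 1, -1), 0, [[-0.0, 0.0, -1.0], [-1.0, -0.0, 0.0], [-0.0, 1.0, 0.0]])
(0.02045040961563527, (-1, -1, -1, -1, -1, -1, 1), 3.141592653589793, [[-0.14, 0.0, 0.99], [0.99, 0.0, 0.14], [-0.0, 1.0, 0.0]])
(0.02045040961563538, (-1, 1, -1, 1, -1, 1, 1), 0, [[0.14, 0.0, -0.99], [-0.99, -0.0, -0.14], [-0.0, 1.0, 0.0]])
(0.112986418136036, (1, -1, 1, -1, 1, -1, -1), 3.141592653589793, [[-0.72, -0.0, -0.69], [-0.69, 0.0, 0.72], [-0.0, 1.0, -0.0]])
(0.11298641813603605, (1, 1, 1, 1, 1, 1, -1), 0, [[0.72, 0.0, 0.69], [0.69, -0.0, -0.72], [-0.0, 1.0, -0.0]])
(0.11605995353091653, (1, 1, 1, 1, 1, 1, 1), 0, [[0.62, 0.0, 0.79], [0.79, -0.0, -0.62], [-0.0, 1.0, -0.0]])
(0.11605995353091653, (1, -1, 1, -1, 1, -1, 1), 3.141592653589793, [[-0.62, -0.0, -0.79], [-0.79, 0.0, 0.62], [-0.0, 1.0, -0.0]])
```

```bash
python3 -m jog '[[-1,[0,0,0],[0,0,-0.18]],[-1,[0,0,20],[0,0,-0.36]],[-1,[0,0,20],[0,0,-0.54]],[-1,[0,0,20],[0,0,-0.72]],[-1,[0,0,20],[0,0.2,-0.9]]]'
python3 - <<'E'
from h import *
show(st())
E
python3 -m jog '[[-1,[0,0,0],[0,0,-0.18]],[-1,[0,0,-20],[0.1,0,-0.36]],[-1,[0,-20,-20],[0.1,0,-0.5]]]'
python3 - <<'E'
from h import *
show(st())
E
```

```text
time: 2.7
position: [357.0, -365.5, 335.1]
tool_rot: [0.086, 0.175, -0.61, 0.768]
contact_force: [-0.0, -0.6, -0.8]
grip_width: 0.997
t 2.7 p [ 357.  -365.5  335.1] F [-0.  -0.6 -0.8] T [ 0.19 -0.32 -0.05] g 0.997
j [ 0.713  0.323 -0.304  1.729  0.473  1.372 -1.188]
x [-0.924 -0.081  0.374] y [-0.346 -0.242 -0.907] z [ 0.164 -0.967  0.195]
time: 3.08
position: [360.9, -339.1, 348.7]
tool_rot: [0.265, 0.328, -0.507, 0.751]
contact_force: [-0.1, -0.1, 0.7]
grip_width: 1.001
t 3.08 p [ 360.9 -339.1  348.7] F [-0.1 -0.1  0.7] T [ 0.33 -0.7   0.02] g 1.001
j [ 0.473  0.56  -0.253  1.589  0.659  1.822 -1.383]
x [-0.644  0.066  0.762] y [-0.732 -0.345 -0.588] z [ 0.224 -0.936  0.27 ]
```

```bash
cat > fit2.py <<'E'
from h import *
L=[json.loads(l) for l in open("log.jsonl")]
sg=np.array([-1,1,-1,1,-1,1,-1])
def frames(j):
    R=Rot.identity(); F=[R]
    for k in range(7):
        R=R*Rot.from_euler("z" if k%2==0 else "y",sg[k]*j[k]); F.append(R)
    return F
def A(j,names):
    F=frames(j); e=dict(x=[1,0,0],y=[0,1,0],z=[0,0,1])
    return np.stack([F[int(n[1])].apply(e[n[0]]) for n in names],1)
def fit(names):
    M=np.vstack([A(l["joint_positions"],names) for l in L]);p=np.hstack([l["position"] for l in L])
    v,_,rk,_=np.linalg.lstsq(M,p,rcond=None)
    return v,np.abs(M@v-p).max(),rk
if __name__=="__main__":
    for names in [["z0","z3","z5","z7"],["z0","z3","x3","x4","z5","z7"],["z0","z3","x3","x4","z5","x5","x6","z7"],["z0","y2","z3","x3","x4","y4","z5","z7"],["z0","y1","z3","y3","z5","y5","z7"],["z0","x1","y1","z3","x3","y3","x4","y4","z5","x5","y5","z7"]]:
        v,e,rk=fit(names); print(dict(zip(names,np.round(v,1))),round(e,2),rk)
E
python3 fit2.py
```

```text
{'z0': np.float64(287.7), 'z3': np.float64(581.8), 'z5': np.float64(414.5), 'z7': np.float64(351.7)} 45.87 4
{'z0': np.float64(21.7), 'z3': np.float64(524.5), 'x3': np.float64(-4.5), 'x4': np.float64(-261.9), 'z5': np.float64(287.2), 'z7': np.float64(319.3)} 38.21 6
{'z0': np.float64(-81.8), 'z3': np.float64(560.1), 'x3': np.float64(-31.5), 'x4': np.float64(-289.8), 'z5': np.float64(237.0), 'x5': np.float64(-53.5), 'x6': np.float64(-24.9), 'z7': np.float64(349.2)} 44.02 8
{'z0': np.float64(348.7), 'y2': np.float64(-24.4), 'z3': np.float64(504.5), 'x3': np.float64(-0.5), 'x4': np.float64(0.2), 'y4': np.float64(-20.6), 'z5': np.float64(446.6), 'z7': np.float64(320.1)} 0.13 8
{'z0': np.float64(348.5), 'y1': np.float64(-24.4), 'z3': np.float64(504.4), 'y3': np.float64(-20.2), 'z5': np.float64(446.1), 'y5': np.float64(-0.4), 'z7': np.float64(320.1)} 0.0 7
{'z0': np.float64(348.5), 'x1': np.float64(0.0), 'y1': np.float64(-24.4), 'z3': np.float64(504.4), 'x3': np.float64(0.0), 'y3': np.float64(-10.1), 'x4': np.float64(0.0), 'y4': np.float64(-10.1), 'z5': np.float64(446.1), 'x5': np.float64(0.0), 'y5': np.float64(-0.4), 'z7': np.float64(320.1)} 0.0 11
```

```bash
cat > kin.py <<'E'
from h import *
from scipy.optimize import least_squares
sg=np.array([-1,1,-1,1,-1,1,-1])
LO=np.array([-2.7,-.37,-1.27,.24,-1.31,.19,-2.76]);HI=np.array([2.7,2.16,1.26,2.4,4.45,1.91,2.76])
RT=Rot.from_matrix([[0,0,-1],[-1,0,0],[0,1,0]])
OFF={0:[0,0,348.5],1:[0,-24.4,0],3:[0,-20.2,504.4],5:[0,-.4,446.1],7:[0,0,320.1]}
def fk(j,full=False):
    R=Rot.identity();p=np.zeros(3);pts=[]
    p=p+OFF[0]
    for k in range(7):
        R=R*Rot.from_euler("z" if k%2==0 else "y",sg[k]*j[k])
        if k+1 in OFF:
            p=p+R.apply(OFF[k+1]); pts.append(p.copy())
    return (p,R*RT,pts) if full else (p,R*RT)
def ik(P,R,seed,w=0.0,margin=0.02):
    def f(j):
        p,Q=fk(j); e=np.r_[(p-P)/1000*3,(R*Q.inv()).as_rotvec()]
        return np.r_[e,w*(j-seed)]
    s=least_squares(f,np.clip(seed,LO+margin,HI-margin),bounds=(LO+margin/2,HI-margin/2))
    j=s.x;p,Q=fk(j)
    return j,np.linalg.norm(p-P),(R*Q.inv()).magnitude()
def tcp_from_grasp(G,R): return np.array(G)+11*R.as_matrix()[:,1]
E
python3 - <<'E'
from kin import *
L=[json.loads(l) for l in open("log.jsonl")]
for l in L: print(np.abs(fk(l["joint_positions"])[0]-l["position"]).max())
# emulate: min-norm steps
for a,b in zip(L[:-1],L[1:]):
    j=np.array(a["joint_positions"]);p0,Q0=fk(j);p1,Q1=np.array(b["position"]),RM(b["tool_rot"])
    rv=(Q0.inv()*Q1).as_rotvec()
    for k in range(1,11):
        j,_,_=ik(p0+(p1-p0)*k/10,Q0*Rot.from_rotvec(rv*k/10),j,w=1e-3)
    print(np.round(j,3),np.round(b["joint_positions"],3))
rng=np.random.default_rng(0)
for name,G,al,ph in [("br",[490,254,50],28,7),("hookpass",[575,-25,200],28.6,7),("hookdown",[575,-25,110],28.6,7),("pre",[505,-40,200],28.6,7)]:
    R=Rt(al,ph);P=tcp_from_grasp(G,R);S=[]
    for _ in range(60):
        j,e,a=ik(P,R,LO+(HI-LO)*rng.random(7),w=1e-4)
        if e<.5 and a<.01: S.append(j)
    S=np.array(S); print(name,len(S))
    if len(S):
        for j in S[np.argsort(S[:,4])][::max(1,len(S)//6)]: print(np.round(j,2),np.round(fk(j,True)[2][1:3],0).tolist())
E
```

```text
0.04211996957678821
0.057851886901744365
0.060193498771866416
0.060101776270414575
[ 1.117  0.031 -0.236  2.092 -0.45   0.732 -0.061] [ 1.119  0.031 -0.238  2.092 -0.45   0.732 -0.061]
[ 0.683  0.319 -0.266  1.73   0.463  1.366 -1.178] [ 0.713  0.323 -0.304  1.729  0.473  1.372 -1.188]
[ 0.467  0.559 -0.244  1.59   0.657  1.82  -1.38 ] [ 0.473  0.56  -0.253  1.589  0.659  1.822 -1.383]
br 20
[-0.02  1.45 -0.49  2.36  3.45  1.9   2.23] [[502.0, -31.0, 402.0], [219.0, 110.0, 88.0]]
[-0.02  1.45 -0.49  2.36  3.45  1.9   2.23] [[502.0, -31.0, 402.0], [219.0, 110.0, 88.0]]
[-0.02  1.45 -0.49  2.36  3.45  1.9   2.23] [[502.0, -31.0, 402.0], [219.0, 110.0, 88.0]]
[-0.02  1.45 -0.49  2.36  3.45  1.9   2.23] [[502.0, -31.0, 402.0], [219.0, 110.0, 88.0]]
[ 0.09  1.5  -0.57  2.36  3.52  1.84  2.36] [[498.0, -88.0, 374.0], [219.0, 110.0, 88.0]]
[ 0.21  1.56 -0.66  2.35  3.59  1.76  2.49] [[485.0, -144.0, 340.0], [219.0, 110.0, 88.0]]
[ 0.43  1.73 -0.81  2.35  3.7   1.58  2.75] [[434.0, -243.0, 256.0], [219.0, 110.0, 88.0]]
hookpass 26
[-0.13  1.01  0.59  2.39  3.87  1.9   1.31] [[424.0, 15.0, 62
[... 428 characters left out ...]
[353.0, -147.0, 681.0], [306.0, -172.0, 238.0]]
[ 1.1   1.06 -0.8   2.33  4.07  0.89  2.01] [[167.0, -416.0, 584.0], [306.0, -172.0, 238.0]]
hookdown 30
[ 1.57  1.93 -1.26  2.23  3.13  0.24 -2.67] [[-31.0, -465.0, 152.0], [306.0, -172.0, 148.0]]
[ 1.57  1.93 -1.26  2.23  3.14  0.24 -2.68] [[-31.0, -465.0, 152.0], [306.0, -172.0, 148.0]]
[0.02 1.18 0.38 2.29 3.86 1.9  1.5 ] [[462.0, -53.0, 548.0], [306.0, -172.0, 148.0]]
[0.04 1.17 0.36 2.29 3.87 1.88 1.52] [[460.0, -61.0, 551.0], [306.0, -172.0, 148.0]]
[ 0.54  1.09 -0.16  2.27  4.06  1.46  1.82] [[362.0, -268.0, 580.0], [306.0, -172.0, 148.0]]
[ 0.85  1.16 -0.48  2.25  4.13  1.17  1.99] [[275.0, -379.0, 542.0], [306.0, -172.0, 148.0]]
pre 0
```

```bash
cat > sim.py <<'E'
from kin import *
tube0,tube1=np.array([577,-25,240.]),np.array([577,-25,490.])
post0,post1=np.array([695,-90,0.]),np.array([695,-90,509.])
def segd(a,b,c,d,n=40):
    t=np.linspace(0,1,n)[:,None]; P=a+(b-a)*t; Q=c+(d-c)*t
    return np.linalg.norm(P[:,None]-Q[None],axis=2).min()
def step(j,P,R):
    return ik(P,R,j,w=1e-3,margin=0.02)
def run(j,wps,n=10,verbose=True):
    # wps: list of (G,heading,phi); first is the current
    out=[]
    for (G0,h0,f0),(G1,h1,f1) in zip(wps[:-1],wps[1:]):
        md=1e9;worst=0
        for k in range(1,n+1):
            t=k/n; G=np.array(G0)+(np.array(G1)-np.array(G0))*t; R=Rt(h0+(h1-h0)*t,f0+(f1-f0)*t)
            jn,e,a=step(j,tcp_from_grasp(G,R),R); dj=np.abs(jn-j).max(); j=jn
            pts=fk(j,True)[2]; sh=np.array([0,0,348.5])
            md=min(md,segd(pts[1],pts[2],tube0,tube1),segd(sh,pts[1],tube0,tube1),segd(pts[1],pts[2],post0,post1))
            worst=max(worst,e+a*100)
        if verbose: print(G1,h1,f1,"j",np.round(j,2),"err",round(worst,1),"elb",np.round(pts[1]),"wr",np.round(pts[2]),"clr",round(md))
        out.append(j)
    return j
E
python3 - <<'E'
from sim import *
L=[json.loads(l) for l in open("log.jsonl")]
j=np.array(L[-1]["joint_positions"])
# roll
p,Q=fk(j)
for k in range(1,21):
    j,e,a=step(j,p,Q*Rot.from_rotvec([0,-np.pi*k/20,0]))
print(np.round(j,2),e,a); 
y=Q.as_matrix()[:,1]; h=np.degrees(np.arctan2(y[1],y[0])); ph=np.degrees(np.arcsin(-y[2])); print(h,ph)
R=Rt(h,ph); print("ideal diff from rolled",np.degrees((Q*Rot.from_rotvec([0,-np.pi,0])).inv().__mul__(R).as_rotvec()))
# go to upright camera
Qr=fk(j)[1]; rv=(Qr.inv()*R).as_rotvec()
for k in range(1,11): j,e,a=step(j,p,Qr*Rot.from_rotvec(rv*k/10))
print("up",np.round(j,2),e,a)
G=p-11*y
wps=[(G,h,ph),((250,-560,260),-110,20),((420,-560,260),-60,10),((530,-400,260),-20,7),((540,-300,230),10,7),((500,-130,170),35,7),((490,0,170),50,7),((500,130,190),55,7),((490,220,170),45,7),((465,240,100),32,7),((440,225,50),30,7),((490,254,50),30,7)]
j=run(j,wps)
E
```

```text
[ 0.64  0.6  -0.5   1.58  0.73  1.9   1.68] 5.581547060393542e-05 2.0326835150377943e-07
-154.7744958287721 36.025507083551595
ideal diff from rolled [-2.39698822e-15 -1.95172401e+01 -6.39196859e-15]
up [ 0.63  0.59 -0.48  1.58  0.73  1.89  2.03] 1.3026571744405721e-05 4.790575958881695e-08
(250, -560, 260) -110 20 j [ 0.88  0.59 -0.35  2.15  1.71  1.33  2.05] err 0.0 elb [ 151. -248.  763.] wr [ 349. -287.  366.] clr 184
(420, -560, 260) -60 10 j [ 0.98  0.67 -0.3   2.27  2.79  1.24  1.83] err 0.0 elb [ 140. -288.  741.] wr [ 268. -296.  314.] clr 345
(530, -400, 260) -20 7 j [ 1.05  0.7  -0.33  2.31  3.58  1.22  1.7 ] err 0.0 elb [ 127. -309.  729.] wr [ 242. -295.  298.] clr 414
(540, -300, 230) 10 7 j [ 1.11  0.79 -0.27  2.19  4.26  1.2   1.5 ] err 0.0 elb [ 123. -344.  699.] wr [ 238. -353.  268.] clr 437
(500, -130, 170) 35 7 j [0.5  0.97 0.31 2.26 4.44 1.71 1.56] err 0.0 elb [ 342. -236.  638.] wr [ 249. -306.  208.] clr 344
(490, 0, 170) 50 7 j [0.14 1.03 0.47 2.3  4.44 1.87 1.6 ] err 0.0 elb [ 418. -102.  615.] wr [ 293. -235.  208.] clr 211
(500, 130, 190) 55 7 j [-0.07  0.94  0.33  2.38  4.25  1.75  1.58] err 0.0 elb [404. -14. 653.] wr [ 324. -121.  228.] clr 201
(490, 220, 170) 45 7 j [ 0.94  1.56 -1.09  2.39  3.73  0.7   2.75] err 22.6 elb [ 269. -428.  335.] wr [297.  -6. 193.] clr 220
(465, 240, 100) 32 7 j [ 0.54  1.69 -0.81  2.39  3.79  1.45  2.75] err 33.9 elb [ 410. -288.  276.] wr [223.  80. 105.] clr 269
(440, 225, 50) 30 7 j [ 0.5   1.77 -0.68  2.39  3.88  1.6   2.75] err 29.3 elb [ 414. -269.  235.] wr [181.  73.  68.] clr 270
(490, 254, 50) 30 7 j [ 0.45  1.71 -0.8   2.35  3.72  1.53  2.73] err 13.3 elb [ 430. -253.  265.] wr [224. 101.  88.] clr 243
```

```bash
cat > p1.py <<'E'
from sim import *
def W(w,h,phi):  # wrist xyz -> grasp
    R=Rt(h,phi); return tuple(np.array(w)+309.1*R.as_matrix()[:,1])+(0,) if 0 else np.array(w)+309.1*R.as_matrix()[:,1]
if __name__=="__main__":
    L=[json.loads(l) for l in open("log.jsonl")]
    j=np.array(L[-1]["joint_positions"])
    p,Q=fk(j);y=Q.as_matrix()[:,1]; h=np.degrees(np.arctan2(y[1],y[0])); ph=np.degrees(np.arcsin(-y[2]))
    print("wrist now",fk(j,True)[2][2])
    for k in range(1,21): j,e,a=step(j,p,Q*Rot.from_rotvec([0,-(np.pi+.34)*k/20,0]))
    print(np.round(j,2),e,a)
    wp=[((410,-140,530),h,ph)]
    pw=fk(j,True)[2][2]
    wps=[(W(pw,h,ph),h,ph)]
    for w,hh,f in [((400,0,450),-120,30),((380,120,400),-90,25),((300,240,330),-60,20),((220,300,250),-40,15),((130,310,150),-20,10),((110,250,100),0,7)]:
        wps.append((W(w,hh,f),hh,f))
    j=run(j,wps)
    G=(490,254,50)
    wps=[wps[-1],((440,250,50),5,7),(G,5,7),(G,18,7),(G,30,7)]
    j=run(j,wps)
    wps=[(G,30,7),((490,254,70),30,7),((490,254,75),5,7),((560,270,130),5,7),((600,220,200),10,7),(W((345,0,238),25,7),25,7),(W((330,-110,238),42,7),42,7),((541,-33,200),40,7),((569,-26,200),31,7),((575,-25,167),31,7),((575,-25,100),31,7)]
    run(j,wps)
E
python3 p1.py
```

```text
wrist now [ 595.05552582 -228.84814926  536.93426148]
[ 0.63  0.6  -0.49  1.58  0.73  1.9   2.02] 6.965309845455312e-05 2.520334764593294e-07
[ 266.15577385 -231.825       295.45      ] -120 30 j [ 0.49  0.41 -0.7   2.23  0.88  1.62  1.87] err 0.0 elb [ 168. -134.  807.] wr [400.  -0. 450.] clr 107
[ 380.         -160.13973697  269.3686953 ] -90 25 j [ 0.23  0.56 -0.77  2.25  1.16  1.67  1.84] err 0.0 elb [ 263. -102.  769.] wr [380. 120. 400.] clr 182
[445.22949454 -11.54486331 224.2815737 ] -60 20 j [-0.12  0.76 -0.8   2.29  1.4   1.78  1.72] err 0.0 elb [361.   4. 703.] wr [300. 240. 330.] clr 252
[448.71610672 108.0843992  169.99903316] -40 15 j [-0.41  0.97 -0.74  2.29  1.57  1.9   1.59] err 0.0 elb [405. 134. 620.] wr [220. 300. 250.] clr 262
[416.04626438 205.88767414  96.32534828] -20 10 j [-0.8   1.17 -0.51  2.29  1.7   1.9   1.39] err 0.0 elb [357. 307. 534.] wr [130. 310. 150.] clr 276
[416.79601547 250.          62.33018595] 0 7 j [-1.    1.3  -0.28  2.35  1.97  1.9   1.24] err 0.0 elb [302. 385. 479.] wr [110. 250. 100.] clr 403
(440, 250, 50) 5 7 j [-0.98  1.33 -0.18  2
[... 1058 characters left out ...]
74.] wr [345.   0. 238.] clr 210
[557.99387138  95.28660386 200.33018595] 42 7 j [ 0.29  0.84 -0.1   2.36  4.08  1.42  1.67] err 0.0 elb [ 350. -150.  682.] wr [ 330. -110.  238.] clr 218
(541, -33, 200) 40 7 j [0.48 0.85 0.05 2.29 4.36 1.48 1.55] err 0.0 elb [ 313. -215.  683.] wr [ 306. -230.  238.] clr 266
(569, -26, 200) 31 7 j [ 0.43  0.84 -0.02  2.35  4.1   1.47  1.62] err 0.0 elb [ 324. -198.  683.] wr [ 306. -184.  238.] clr 309
(575, -25, 167) 31 7 j [ 0.43  0.93 -0.02  2.31  4.09  1.49  1.66] err 0.0 elb [ 351. -209.  648.] wr [ 312. -183.  205.] clr 297
(575, -25, 100) 31 7 j [ 0.43  1.11 -0.03  2.24  4.09  1.55  1.75] err 0.0 elb [ 391. -229.  574.] wr [ 312. -183.  138.] clr 280
```

Run:
```python
from p1 import *
s=st()
Q=RM(s["tool_rot"]); print(rel(s,s["position"]+np.array([-135,70,-37]),Q))
j=np.array(s["joint_positions"]);p,Q=fk(j)
for k in range(1,11): j,e,a=step(j,p+np.array([-135,70,-37])*k/10,Q*Rot.from_rotvec([0,-1.75*k/10,0]))
print(np.round(j,2),e,a)
```

```text
(array([  63.3,   96.4, -105.8]), array([0., 0., 0.]))
[ 0.74  0.42 -0.61  1.99  0.64  1.72  0.12] 4.322699018837618e-05 1.960226713889882e-07
```

```bash
python3 -m jog '[[-1,[6,10,-11],[0,-0.18,0]],[-1,[13,19,-21],[0,-0.36,0]],[-1,[19,29,-32],[0,-0.54,0]],[-1,[25,39,-42],[0,-0.72,0]],[-1,[32,48,-53],[0,-0.9,0]],[-1,[38,58,-63],[0,-1.08,0]],[-1,[44,67,-74],[0,-1.26,0]],[-1,[51,77,-85],[0,-1.44,0]],[-1,[57,87,-95],[0,-1.62,0]],[-1,[63,96,-106],[0,-1.8,0]]]'
cat > plan.py <<'E'
from p1 import *
def rows(s,G,h,f,n,roll=0.0):
    """rows for a move with heading/pitch interpolated; prints shift and turn"""
    P0=np.array(s["position"]);Q0=RM(s["tool_rot"])
    y=Q0.as_matrix()[:,1]; h0=np.degrees(np.arctan2(y[1],y[0])); f0=np.degrees(np.arcsin(-y[2])); 
    e=(Rt(h0,f0).inv()*Q0).as_rotvec()[1]
    if roll: e=e+roll
    G0=P0-11*y; j=np.array(s["joint_positions"]); jm=0
    print("from",np.round(G0,0),"h",round(h0,1),"f",round(f0,1),"roll",round(e,2))
    for k in range(1,n+1):
        t=k/n;hh=h0+(h-h0)*t;ff=f0+(f-f0)*t
        R=Rt(hh,ff)*Rot.from_rotvec([0,e*(1-t),0]); P=G0+(np.array(G)-G0)*t+11*R.as_matrix()[:,1]
        jn,er,a=step(j,P,R); jm=max(jm,np.abs(jn-j).max()); j=jn
        sh=Q0.inv().apply(P-P0)
        rv=(Q0.inv()*R).as_rotvec()
        print("[g,%s,%s],"%(np.round(sh).astype(int).tolist(),np.round(rv,2).tolist()),"" if er<1 and a<.02 else ("ERR",round(er,1),round(a,3)))
    pts=fk(j,True)[2]
    print("j end",np.round(j,2),"max dj/row",round(jm,2),"elb",np.round(pts[1]),"wr",np.round(pts[2]))
E
python3 - <<'E'
from plan import *
s=st();show(s)
w,h,f=(400,0,450),-120,30
rows(s,W(w,h,f),h,f,10)
E
```

```text
time: 4.32
position: [226.0, -268.7, 311.5]
tool_rot: [-0.234, 0.793, -0.523, 0.208]
contact_force: [-0.2, -0.1, 0.8]
grip_width: 1.003
t 4.33 p [ 226.  -268.7  311.5] F [-0.2 -0.1  0.8] T [ 0.29 -0.77 -0.02] g 1.003
j [ 0.744  0.426 -0.619  1.993  0.639  1.722  0.171]
x [ 0.367 -0.926  0.086] y [-0.731 -0.345 -0.589] z [ 0.575  0.154 -0.804]
from [ 234. -265.  318.] h -154.8 f 36.1 roll 1.68
[g,[-2, -2, 4],[-0.01, -0.2, -0.05]], 
[g,[-3, -4, 8],[-0.03, -0.41, -0.1]], 
[g,[-5, -7, 12],[-0.05, -0.61, -0.14]], 
[g,[-6, -9, 17],[-0.09, -0.81, -0.19]], 
[g,[-8, -11, 21],[-0.13, -1.01, -0.23]], 
[g,[-9, -13, 25],[-0.18, -1.2, -0.27]], 
[g,[-11, -16, 29],[-0.25, -1.4, -0.3]], 
[g,[-12, -18, 33],[-0.32, -1.59, -0.33]], 
[g,[-14, -21, 38],[-0.4, -1.78, -0.35]], 
[g,[-15, -23, 42],[-0.49, -1.96, -0.37]], 
j end [ 0.75  0.54 -1.04  2.21  0.95  1.78  1.77] max dj/row 0.16 elb [ 176. -212.  773.] wr [400.   0. 450.]
```

```bash
python3 -m jog '[[-1,[-2,-2,4],[-0.01,-0.18,-0.05]],[-1,[-3,-4,8],[-0.03,-0.36,-0.09]],[-1,[-5,-7,12],[-0.05,-0.55,-0.13]],[-1,[-6,-9,17],[-0.07,-0.73,-0.17]],[-1,[-8,-11,21],[-0.11,-0.91,-0.21]],[-1,[-9,-13,25],[-0.15,-1.1,-0.25]],[-1,[-11,-16,29],[-0.21,-1.28,-0.28]],[-1,[-12,-18,33],[-0.28,-1.46,-0.31]],[-1,[-14,-21,38],[-0.35,-1.64,-0.34]],[-1,[-15,-23,42],[-0.43,-1.82,-0.36]]]'
python3 - <<'E'
from plan import *
s=st();show(s)
w,h,f=(370,130,390),-85,25
rows(s,W(w,h,f),h,f,6)
E
```

```text
time: 5.58
position: [261.8, -240.2, 289.9]
tool_rot: [-0.368, 0.755, -0.048, -0.541]
contact_force: [0.2, 0.8, -0.4]
grip_width: 1.0
t 5.58 p [ 261.8 -240.2  289.9] F [ 0.2  0.8 -0.4] T [ 0.8  -0.47 -0.02] g 1.0
j [ 0.737  0.537 -0.999  2.186  0.922  1.783  1.603]
x [ 0.409  0.326 -0.852] y [-0.47  -0.725 -0.503] z [-0.782  0.607 -0.144]
from [ 267. -232.  295.] h -123.0 f 30.2 roll 0.17
[g,[18, -17, -8],[-0.1, -0.08, 0.0]], 
[g,[37, -34, -17],[-0.19, -0.16, 0.0]], 
[g,[55, -51, -25],[-0.29, -0.24, 0.01]], 
[g,[74, -69, -34],[-0.39, -0.32, 0.02]], 
[g,[92, -86, -42],[-0.49, -0.4, 0.03]], 
[g,[111, -104, -50],[-0.6, -0.47, 0.04]], 
j end [ 0.4   0.72 -1.04  2.26  1.28  1.85  1.79] max dj/row 0.07 elb [ 304. -166.  718.] wr [370. 130. 390.]
```

```bash
python3 -m jog '[[-1,[18,-17,-8],[-0.1,-0.08,0]],[-1,[37,-34,-17],[-0.19,-0.16,0]],[-1,[55,-51,-25],[-0.29,-0.24,0.01]],[-1,[74,-69,-34],[-0.39,-0.32,0.02]],[-1,[92,-86,-42],[-0.49,-0.4,0.03]],[-1,[111,-104,-50],[-0.6,-0.47,0.04]]]'
python3 - <<'E'
from plan import *
s=st();show(s)
w,h,f=(270,270,300),-50,17
rows(s,W(w,h,f),h,f,8)
j=np.array(s["joint_positions"]);
y=RM(s["tool_rot"]).as_matrix()[:,1]
wps=[(s["position"]-11*y,-85,25)]
for w,hh,f in [((270,270,300),-50,17),((220,300,250),-40,15),((130,310,150),-20,10),((110,250,100),0,8)]: wps.append((W(w,hh,f),hh,f))
wps+=[((440,250,52),8,8),((490,254,50),12,8),((490,254,50),18,8)]
run(j,wps)
E
```

```text
time: 6.32
position: [396.2, -158.3, 254.7]
tool_rot: [0.119, -0.683, -0.185, 0.697]
contact_force: [-0.5, -1.0, 0.6]
grip_width: 1.003
t 6.33 p [ 396.2 -158.3  254.7] F [-0.5 -1.   0.6] T [ 0.86  0.02 -0.01] g 1.003
j [ 0.386  0.707 -1.027  2.26   1.277  1.838  1.788]
x [-0.04   0.419 -0.907] y [ 0.086 -0.903 -0.421] z [-0.995 -0.095 -0.   ]
from [ 395. -148.  259.] h -84.5 f 24.9 roll 0.0
[g,[15, -18, -11],[-0.07, -0.03, 0.02]], 
[g,[30, -37, -22],[-0.14, -0.06, 0.03]], 
[g,[46, -55, -33],[-0.21, -0.09, 0.05]], 
[g,[61, -74, -44],[-0.28, -0.12, 0.07]], 
[g,[76, -92, -55],[-0.35, -0.14, 0.08]], 
[g,[91, -111, -67],[-0.42, -0.17, 0.1]], 
[g,[107, -130, -78],[-0.49, -0.19, 0.12]], 
[g,[122, -149, -89],[-0.56, -0.22, 0.13]], 
j end [-0.19  0.88 -0.85  2.29  1.52  1.9   1.69] max dj/row 0.08 elb [398.  38. 659.] wr [270. 270. 300.]
[460.00403218  43.56201204 209.62790607] -50 17 j [-0.19  0.88 -0.85  2.29  1.52  1.9   1.69] err 0.0 elb [398.  38. 659.] wr [270. 270. 300.] clr 241
[448.71610672 108.0843992  169.99903316] -40 15 j [-0.41  0.97 -0.74  2.29  1.57  1.9   1.59] err 0.0 elb [405. 134. 620.] wr [220. 300. 250.] clr 249
[416.04626438 205.88767414  96.32534828] -20 10 j [-0.8   1.17 -0.51  2.29  1.7   1.9   1.39] err 0.0 elb [357. 307. 534.] wr [130. 310. 150.] clr 276
[416.09186005 250.          56.98159449] 0 8 j [-0.98  1.3  -0.29  2.35  1.98  1.9   1.26] err 0.0 elb [309. 380. 478.] wr [110. 250. 100.] clr 403
(440, 250, 52) 8 8 j [-0.97  1.33 -0.16  2.39  2.19  1.9   1.21] err 0.0 elb [312. 381. 467.] wr [137. 207.  95.] clr 462
(490, 254, 50) 12 8 j [-0.93  1.3  -0.02  2.35  2.39  1.83  1.24] err 0.0 elb [327. 364. 481.] wr [191. 190.  93.] clr 437
(490, 254, 50) 18 8 j [-0.93  1.34  0.06  2.38  2.53  1.88  1.2 ] err 0.0 elb [330. 365. 466.] wr [199. 159.  93.] clr 420
```

```bash
python3 -m jog '[[-1,[15,-18,-11],[-0.07,-0.03,0.02]],[-1,[30,-37,-22],[-0.14,-0.06,0.03]],[-1,[46,-55,-33],[-0.21,-0.09,0.05]],[-1,[61,-74,-44],[-0.28,-0.12,0.07]],[-1,[76,-92,-55],[-0.35,-0.14,0.08]],[-1,[91,-111,-67],[-0.42,-0.17,0.1]],[-1,[107,-130,-78],[-0.49,-0.19,0.12]],[-1,[122,-149,-89],[-0.56,-0.22,0.13]]]'
python3 - <<'E'
from plan import *
s=st();show(s)
w,h,f=(220,300,250),-40,15
rows(s,W(w,h,f),h,f,4)
E
```

```text
time: 7.32
position: [467.6, 37.0, 206.5]
tool_rot: [-0.14, -0.62, -0.338, 0.694]
contact_force: [0.7, -0.8, -0.7]
grip_width: 0.997
t 7.33 p [467.6  37.  206.5] F [ 0.7 -0.8 -0.7] T [0.75 0.53 0.01] g 0.997
j [-0.201  0.867 -0.831  2.282  1.51   1.881  1.7  ]
x [-0.193  0.225 -0.955] y [ 0.613 -0.732 -0.297] z [-0.766 -0.643  0.003]
from [461.  45. 210.] h -50.0 f 17.2 roll -0.0
[g,[14, -10, -8],[-0.04, -0.01, 0.01]], 
[g,[27, -21, -17],[-0.08, -0.02, 0.02]], 
[g,[41, -31, -25],[-0.13, -0.03, 0.03]], 
[g,[54, -42, -33],[-0.17, -0.05, 0.04]], 
j end [-0.41  0.97 -0.74  2.29  1.57  1.9   1.59] max dj/row 0.06 elb [405. 134. 620.] wr [220. 300. 250.]
```

Run:
```python
from plan import *
from workcell import read_camera
s=st(); c=read_camera("wrist"); c["pose"]=(np.array(s["position"]),np.array(s["tool_rot"])); save(c,"wA.pkl")
cv2.imwrite("pics/wA.png",c["frame"][:,:,::-1])
print(proj(c,[[575,-25,245],[556,-29,271]],c["pose"]))
```

```text
[[140.14131376 253.4298608 ]
 [102.31378687 275.4386776 ]]
```

View pics/wA.png

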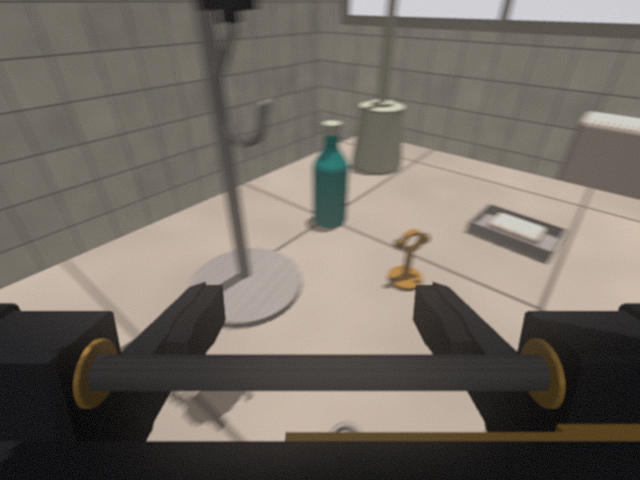

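Run:
```python
from h import *
c=load("wA.pkl"); crop(c["frame"],0,160,190,300,5,"pics/wAc.png")
s=load("side.pkl"); a=cv2.resize(s["frame"][190:235,295:340],(560,560),interpolation=cv2.INTER_CUBIC); cv2.imwrite("pics/sc.png",a[:,:,::-1])
```

```text
(no output)
```

View pics/wAc.png

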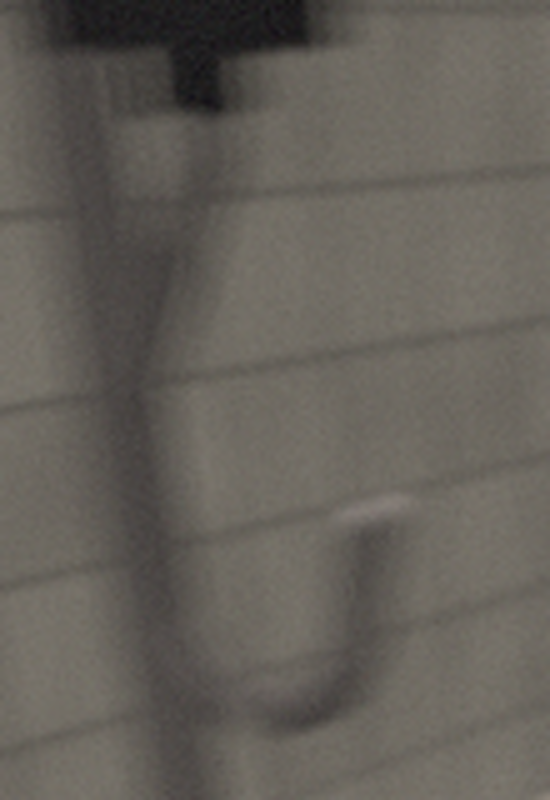

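View pics/sc.png

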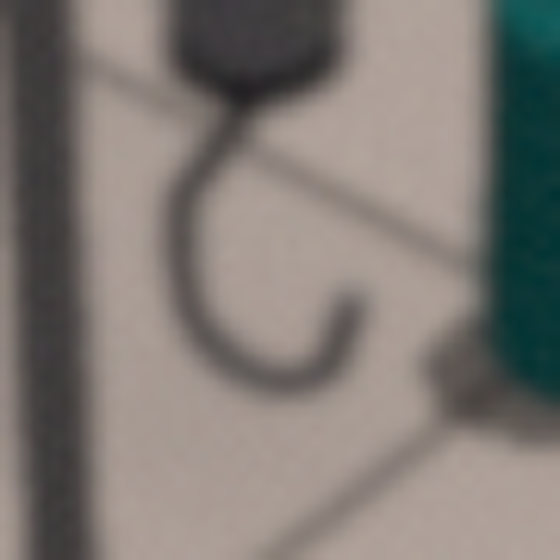

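```bash
cat > hookfit.py <<'E'
from h import *
s=load("side.pkl");t=load("top.pkl");w=load("wA.pkl")
rw=lambda r,c: ray(w,r,c,w["pose"])
print("tip",tri([ray(s,213.7,323.5),rw(101.6,265.6)]))
print("bend",tri([ray(s,220.7,317.9),rw(140,247)]))
print("rod",tri([ray(s,198.8,314.3),rw(22,230)]))
print("base",np.round(atz(rw(285,246),20),1), "posttop side/top above")
def hookpts(x,y,z,th):
    c,si=np.cos(np.radians(th)),np.sin(np.radians(th)); L=np.array([[-19,0,26],[0,0,-3],[0,0,61],[13+3,0,13]])
    return np.c_[x+L[:,0]*c,y+L[:,0]*si,z+L[:,2]]
obs=[(s,None,[(213.7,323.5),(220.7,317.9),(198.8+2,313.5),None]),(w,w["pose"],[(101.6,265.6),(141,247),(30,230),None])]
from scipy.optimize import least_squares
def f(v):
    P=hookpts(*v); e=[]
    for c,p,o in obs:
        q=proj(c,P,p)
        for a,b in zip(q,o):
            if b is not None: e+=list(a-np.array(b))
    return np.array(e)
r=least_squares(f,[575,-25,245,13]); print(np.round(r.x,1),np.round(r.fun,1))
E
python3 hookfit.py
```

```text
tip (array([559.4816924 , -26.22685239, 271.70883195]), [1.4, 1.4])
bend (array([571.64688226, -19.85415376, 248.08995258]), [2.3, 2.3])
rod (array([575.56408818, -17.34581339, 311.29615202]), [0.4, 0.4])
base [682.4 -76.7  20. ] posttop side/top above
[577.7 -20.3 246.6  11.3] [ 0.4 -1.1  0.7 -2.8 -1.8  1.1 -1.4 -0.1  2.1 -1.6 -0.3  2.1]
```

```bash
python3 -m jog '[[-1,[14,-10,-8],[-0.04,-0.01,0.01]],[-1,[27,-21,-17],[-0.08,-0.02,0.02]],[-1,[41,-31,-25],[-0.13,-0.03,0.03]],[-1,[54,-42,-33],[-0.17,-0.05,0.04]]]'
python3 - <<'E'
from plan import *
s=st();show(s)
w,h,f=(130,310,150),-20,10
rows(s,W(w,h,f),h,f,6)
E
```

```text
time: 7.88
position: [456.7, 103.6, 166.4]
tool_rot: [-0.215, -0.594, -0.382, 0.675]
contact_force: [-0.4, -0.2, -1.0]
grip_width: 1.001
t 7.88 p [456.7 103.6 166.4] F [-0.4 -0.2 -1. ] T [0.62 0.69 0.  ] g 1.001
j [-0.426  0.969 -0.726  2.291  1.566  1.887  1.591]
x [-0.202  0.163 -0.966] y [ 0.744 -0.615 -0.26 ] z [-0.637 -0.771  0.003]
from [448. 110. 169.] h -39.6 f 15.1 roll -0.0
[g,[15, -11, -9],[-0.06, -0.01, 0.01]], 
[g,[31, -21, -19],[-0.11, -0.03, 0.03]], 
[g,[46, -32, -28],[-0.17, -0.04, 0.04]], 
[g,[61, -43, -38],[-0.22, -0.05, 0.06]], 
[g,[76, -54, -47],[-0.28, -0.06, 0.07]], 
[g,[92, -65, -57],[-0.33, -0.07, 0.09]], 
j end [-0.8   1.17 -0.51  2.29  1.7   1.9   1.39] max dj/row 0.07 elb [357. 307. 534.] wr [130. 310. 150.]
```

```bash
python3 -m jog '[[-1,[15,-11,-9],[-0.06,-0.01,0.01]],[-1,[31,-21,-19],[-0.11,-0.03,0.03]],[-1,[46,-32,-28],[-0.17,-0.04,0.04]],[-1,[61,-43,-38],[-0.22,-0.05,0.06]],[-1,[76,-54,-47],[-0.28,-0.06,0.07]],[-1,[92,-65,-57],[-0.33,-0.07,0.09]]]'
python3 - <<'E'
from plan import *
from workcell import read_camera
s=st();show(s)
rows(s,(428,240,60),5,8,6)
c=read_camera("wrist"); c["pose"]=(np.array(s["position"]),np.array(s["tool_rot"])); save(c,"wB.pkl")
cv2.imwrite("pics/wB.png",c["frame"][:,:,::-1])
print(proj(c,[[490,254,0],[490,254,80],[490,254,130]],c["pose"]))
E
```

```text
time: 8.62
position: [426.1, 202.7, 94.1]
tool_rot: [-0.353, -0.543, -0.453, 0.612]
contact_force: [1.1, 0.5, 0.3]
grip_width: 1.004
t 8.62 p [426.1 202.7  94.1] F [1.1 0.5 0.3] T [ 0.36  0.84 -0.01] g 1.004
j [-0.81   1.173 -0.502  2.282  1.693  1.892  1.388]
x [-0.16   0.06  -0.985] y [ 0.924 -0.341 -0.171] z [-0.346 -0.938 -0.001]
from [416. 206.  96.] h -20.2 f 9.9 roll 0.0
[g,[6, 1, -7],[-0.07, -0.01, 0.01]], 
[g,[12, 2, -13],[-0.14, -0.02, 0.01]], 
[g,[18, 3, -20],[-0.22, -0.04, 0.02]], 
[g,[24, 3, -27],[-0.29, -0.05, 0.02]], 
[g,[29, 4, -34],[-0.36, -0.06, 0.03]], 
[g,[35, 5, -40],[-0.43, -0.07, 0.03]], ('ERR', np.float64(2.5), 0.006)
j end [-0.99  1.32 -0.2   2.39  2.09  1.9   1.2 ] max dj/row 0.07 elb [307. 384. 471.] wr [124. 216. 100.]
[[383.3833254  213.90321916]
 [284.93461855 194.75828828]
 [202.85754191 178.79708361]]
```

View pics/wB.png

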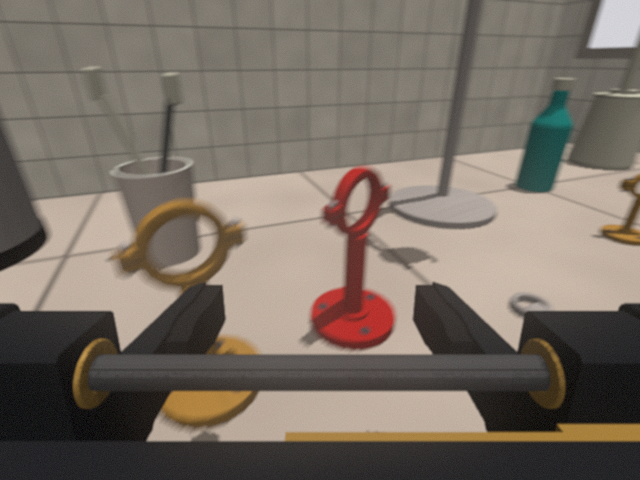

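Run:
```python
from plan import *
c=load("wB.pkl")
# refine bracket: triangulate ring centre & ring top with side/top
s=load("side.pkl");t=load("top.pkl")
print(tri([ray(c,242,183,c["pose"]),ray(s,330+124/5,230+157/5),ray(t,240+130/5,165+315/5)]))
st_=st()
rows(st_,(436,243,55),6,7,6)
rows(st_,(490,253,50),14,8,10)
```

```text
(array([494.14023044, 252.48818591, 105.18277649]), [3.5, 2.9, 3.1])
from [415. 208.  94.] h -20.0 f 10.0 roll 0.0
[g,[6, 2, -7],[-0.07, -0.01, 0.01]], 
[g,[12, 5, -15],[-0.15, -0.03, 0.02]], 
[g,[18, 7, -22],[-0.22, -0.04, 0.03]], 
[g,[25, 9, -30],[-0.3, -0.05, 0.03]], 
[g,[31, 11, -37],[-0.37, -0.06, 0.04]], 
[g,[37, 14, -45],[-0.45, -0.07, 0.05]], 
j end [-1.    1.33 -0.16  2.38  2.13  1.9   1.19] max dj/row 0.08 elb [304. 388. 464.] wr [131. 211.  93.]
from [415. 208.  94.] h -20.0 f 10.0 roll 0.0
[g,[3, 6, -7],[-0.06, -0.01, 0.0]], 
[g,[7, 12, -15],[-0.12, -0.02, 0.01]], 
[g,[10, 18, -22],[-0.18, -0.03, 0.01]], 
[g,[14, 25, -30],[-0.23, -0.04, 0.01]], 
[g,[17, 31, -37],[-0.29, -0.05, 0.02]], 
[g,[20, 37, -44],[-0.35, -0.06, 0.02]], 
[g,[24, 43, -52],[-0.41, -0.07, 0.02]], 
[g,[27, 49, -59],[-0.47, -0.08, 0.03]], 
[g,[31, 54, -66],[-0.53, -0.09, 0.03]], 
[g,[34, 60, -74],[-0.59, -0.09, 0.03]], 
j end [-0.85  1.31 -0.05  2.36  2.48  1.89  1.29] max dj/row 0.08 elb [354. 338. 477.] wr [193. 179.  93.]
```

```bash
python3 -m jog '[[-1,[6,2,-7],[-0.07,-0.01,0.01]],[-1,[12,5,-15],[-0.15,-0.03,0.02]],[-1,[18,7,-22],[-0.22,-0.04,0.03]],[-1,[25,9,-30],[-0.3,-0.05,0.03]],[-1,[31,11,-37],[-0.37,-0.06,0.04]],[-1,[37,14,-45],[-0.45,-0.07,0.05]]]'
python3 - <<'E'
from plan import *
from workcell import read_camera
s=st();show(s)
rows(s,(490,253,50),12,8,5)
c=read_camera("wrist"); c["pose"]=(np.array(s["position"]),np.array(s["tool_rot"])); save(c,"wC.pkl")
cv2.imwrite("pics/wC.png",c["frame"][:,:,::-1])
print(proj(c,[[490,254,10],[490,254,80],[490,254,130]],c["pose"]))
E
```

```text
time: 9.43
position: [448.1, 244.3, 53.7]
tool_rot: [0.496, 0.44, 0.554, -0.504]
contact_force: [-0.3, -0.1, -0.3]
grip_width: 1.002
t 9.43 p [448.1 244.3  53.7] F [-0.3 -0.1 -0.3] T [-0.09  0.8   0.03] g 1.002
j [-0.996  1.333 -0.155  2.381  2.13   1.897  1.186]
x [-0.121 -0.013 -0.993] y [ 0.987  0.105 -0.122] z [ 0.106 -0.994  0.   ]
from [437. 243.  55.] h 6.1 f 7.0 roll -0.0
[g,[0, 11, -1],[-0.02, -0.0, -0.0]], 
[g,[-1, 21, -2],[-0.04, -0.01, -0.01]], 
[g,[-1, 32, -3],[-0.06, -0.01, -0.01]], 
[g,[-1, 43, -4],[-0.08, -0.01, -0.01]], 
[g,[-1, 54, -5],[-0.1, -0.01, -0.02]], 
j end [-0.95  1.31  0.    2.36  2.38  1.81  1.21] max dj/row 0.05 elb [318. 371. 480.] wr [191. 189.  93.]
[[329.50460524 309.62142457]
 [222.29517104 308.27171174]
 [122.6694325  307.01747383]]
```

View pics/wC.png

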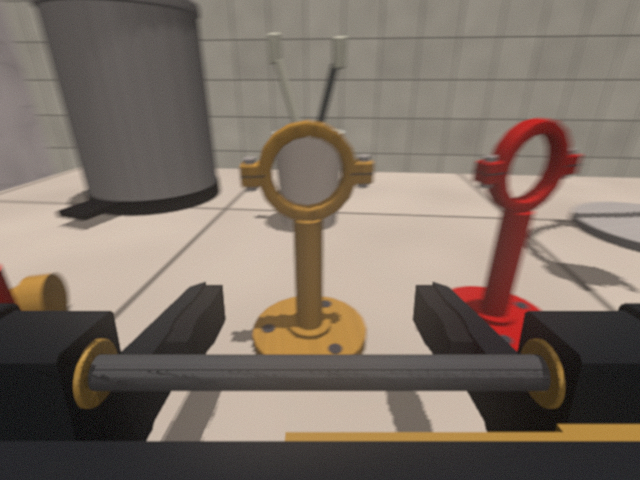

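```bash
python3 -m jog '[[-1,[0,11,-1],[-0.02,0,0]],[-1,[-1,21,-2],[-0.04,-0.01,0]],[-1,[-1,32,-3],[-0.06,-0.01,0]],[-1,[-1,43,-4],[-0.08,-0.01,0]],[-1,[-1,54,-5],[-0.1,-0.01,0]]]'
python3 - <<'E'
from plan import *
from workcell import read_camera
s=st();show(s)
rows(s,(490,253,50),18,7,3)
c=read_camera("wrist"); c["pose"]=(np.array(s["position"]),np.array(s["tool_rot"])); save(c,"wD.pkl")
cv2.imwrite("pics/wD.png",c["frame"][:,:,::-1])
E
```

```text
time: 10.1
position: [501.9, 254.4, 47.8]
tool_rot: [0.52, 0.412, 0.576, -0.478]
contact_force: [0.2, -0.1, 0.6]
grip_width: 0.999
t 10.1 p [501.9 254.4  47.8] F [ 0.2 -0.1  0.6] T [-0.15  0.88 -0.02] g 0.999
j [-0.952  1.323  0.005  2.346  2.373  1.833  1.205]
x [-0.119 -0.024 -0.993] y [ 0.971  0.204 -0.122] z [ 0.206 -0.979 -0.001]
from [491. 252.  49.] h 11.9 f 7.0 roll 0.0
[g,[0, 0, -1],[-0.04, -0.0, -0.0]], 
[g,[0, -1, -1],[-0.07, -0.01, -0.0]], 
[g,[-1, -1, -2],[-0.11, -0.01, -0.0]], 
j end [-0.95  1.36  0.08  2.38  2.51  1.89  1.16] max dj/row 0.04 elb [323. 375. 457.] wr [198. 158.  88.]
```

View pics/wD.png

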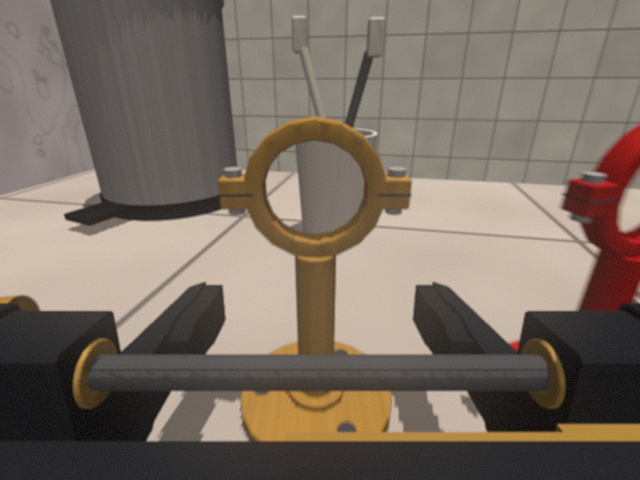

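```bash
python3 -m jog '[[-1,[0,1,-1],[-0.04,0,0]],[-1,[0,2,-1],[-0.07,0,0]],[-1,[-1,3,-2],[-0.11,-0.01,0]],[-1,[-1,3,-2],[-0.11,-0.01,0]]]'; python3 -m jog '[[1,[0,0,0],[0,0,0]],[1,[0,0,0],[0,0,0]],[1,[0,0,0],[0,0,0]],[1,[0,0,0],[0,0,0]],[1,[0,0,0],[0,0,0]],[1,[0,0,0],[0,0,0]]]' 40
python3 - <<'E'
from plan import *
s=st();show(s)
E
```

```text
time: 10.65
position: [505.7, 256.0, 48.8]
tool_rot: [0.546, 0.381, 0.597, -0.448]
contact_force: [-0.2, -0.2, -0.1]
grip_width: 0.998
time: 11.4
position: [505.7, 256.0, 48.8]
tool_rot: [0.546, 0.381, 0.597, -0.448]
contact_force: [0.7, 0.0, -0.2]
grip_width: 0.343
t 11.4 p [505.7 256.   48.8] F [ 0.7  0.  -0.2] T [-0.33  0.82 -0.  ] g 0.343
j [-0.971  1.36   0.113  2.371  2.506  1.867  1.135]
x [-0.115 -0.034 -0.993] y [ 0.943  0.309 -0.12 ] z [ 0.311 -0.95  -0.003]
```

```bash
python3 -m jog '[[1,[0,0,0],[0,0,0]],[1,[0,0,0],[0,0,0]],[1,[0,0,0],[0,0,0]],[1,[0,0,0],[0,0,0]]]' 40
python3 - <<'E'
from plan import *
from workcell import read_camera
s=st();show(s)
c=read_camera("wrist"); c["pose"]=(np.array(s["position"]),np.array(s["tool_rot"])); save(c,"wE.pkl")
cv2.imwrite("pics/wE.png",c["frame"][:,:,::-1])
E
```

```text
time: 11.9
position: [505.6, 256.5, 48.8]
tool_rot: [0.546, 0.38, 0.598, -0.448]
contact_force: [-1.9, 1.7, 0.6]
grip_width: 0.159
t 11.9 p [505.6 256.5  48.8] F [-1.9  1.7  0.6] T [-0.19  0.7   0.52] g 0.159
j [-0.971  1.36   0.113  2.37   2.506  1.867  1.135]
x [-0.115 -0.034 -0.993] y [ 0.943  0.31  -0.12 ] z [ 0.312 -0.95  -0.004]
```

View pics/wE.png

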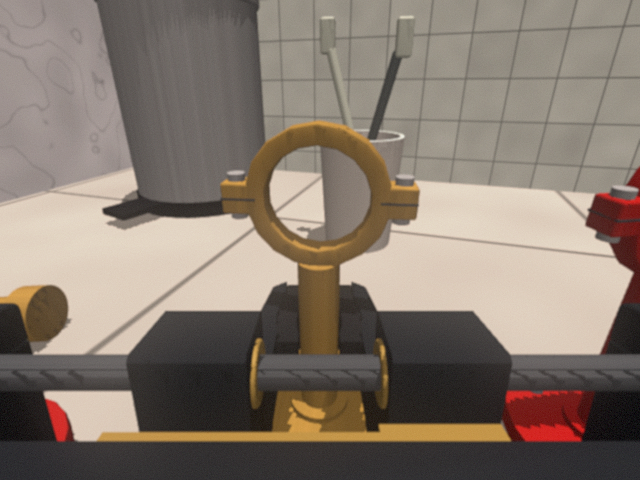

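Run:
```python
from plan import *
s=st(); j=np.array(s["joint_positions"]); y=RM(s["tool_rot"]).as_matrix()[:,1]; G0=s["position"]-11*y
print(G0)
wps=[(G0,18.2,6.9),((502,258,60),14,7),((520,278,90),6,7),((550,292,150),5,7),((560,290,210),5,7),(W((350,100,247),15,7),15,7),(W((347,0,247),25,7),25,7),(W((330,-110,247),42,7),42,7),((540,-28,209),40,7),((571,-21,209),31,7),((571,-21,170),25,7),((571,-21,100),22,7)]
run(j,wps)
rows(s,(502,258,60),14,7,4)
```

```text
[495.18366769 253.02429792  50.14459529]
(502, 258, 60) 14 7 j [-0.98  1.3   0.08  2.36  2.42  1.79  1.18] err 0.0 elb [306. 380. 485.] wr [204. 184.  98.] clr 425
(520, 278, 90) 6 7 j [-1.    1.16  0.02  2.3   2.26  1.64  1.32] err 0.0 elb [285. 366. 552.] wr [215. 246. 128.] clr 437
(550, 292, 150) 5 7 j [-0.99  0.98  0.05  2.3   2.28  1.51  1.44] err 0.0 elb [266. 327. 629.] wr [244. 265. 188.] clr 444
(560, 290, 210) 5 7 j [-0.99  0.82  0.07  2.34  2.3   1.42  1.52] err 0.0 elb [240. 283. 693.] wr [254. 263. 248.] clr 433
[646.34219475 179.40465177 209.33018595] 15 7 j [-0.66  0.86  0.29  2.35  2.97  1.46  1.34] err 0.0 elb [326. 197. 682.] wr [350. 100. 247.] clr 259
[625.05161785 129.65759877 209.33018595] 25 7 j [-0.38  0.86  0.29  2.39  3.4   1.59  1.38] err 0.0 elb [368. 102. 681.] wr [347.  -0. 247.] clr 230
[557.99387138  95.28660386 209.33018595] 42 7 j [0.13 0.83 0.07 2.38 4.05 1.52 1.59] err 0.0 elb [360. -93. 692.] wr [ 330. -110.  247.] clr 219
(540, -28, 209) 40 7 j [0.33 0.84 0.22 2.31 4.32 1.6  1.51] err 0.0 elb [ 340. -163.  687.] wr [ 305. -225.  247.] clr 247
(571, -21, 209) 31 7 j [0.27 0.83 0.15 2.36 4.06 1.56 1.54] err 0.0 elb [ 346. -142.  690.] wr [ 308. -179.  247.] clr 280
(571, -21, 170) 25 7 j [0.26 0.95 0.09 2.39 3.89 1.64 1.65] err 0.0 elb [ 384. -147.  644.] wr [ 293. -151.  208.] clr 253
(571, -21, 100) 22 7 j [0.26 1.14 0.04 2.33 3.81 1.73 1.75] err 0.0 elb [ 431. -162.  559.] wr [ 287. -136.  138.] clr 210
from [495. 253.  50.] h 18.2 f 6.9 roll 0.0
[g,[-3, 2, 0],[0.02, 0.0, -0.0]], 
[g,[-5, 3, -1],[0.04, 0.0, -0.0]], 
[g,[-8, 5, -1],[0.05, 0.0, -0.0]], 
[g,[-11, 7, -2],[0.07, 0.01, -0.0]], 
j end [-0.98  1.3   0.07  2.36  2.42  1.79  1.18] max dj/row 0.02 elb [308. 378. 486.] wr [204. 184.  98.]
```

```bash
python3 -m jog '[[1,[-2,0,0],[0,0,0]],[1,[-4,1,0],[0.02,0,0]],[1,[-6,3,-1],[0.03,0,0]],[1,[-8,5,-1],[0.05,0,0]],[1,[-11,7,-2],[0.07,0.01,0]],[1,[-11,7,-2],[0.07,0.01,0]]]' 50
python3 - <<'E'
from plan import *
s=st();show(s)
rows(s,(520,278,90),6,7,4)
E
```

```text
time: 12.7
position: [512.9, 261.5, 59.4]
tool_rot: [0.529, 0.402, 0.585, -0.466]
contact_force: [0.6, 0.2, -4.9]
grip_width: 0.153
t 12.7 p [512.9 261.5  59.4] F [ 0.6  0.2 -4.9] T [-0.46  1.74 -0.  ] g 0.153
j [-0.977  1.298  0.072  2.355  2.428  1.798  1.18 ]
x [-0.117 -0.023 -0.993] y [ 0.963  0.243 -0.119] z [ 0.244 -0.97  -0.007]
from [502. 259.  61.] h 14.2 f 6.9 roll 0.01
[g,[-8, 5, -3],[0.04, 0.0, -0.0]], 
[g,[-16, 9, -6],[0.07, 0.01, -0.0]], 
[g,[-24, 14, -10],[0.11, 0.01, -0.0]], 
[g,[-32, 18, -13],[0.14, 0.01, -0.0]], 
j end [-1.    1.16  0.01  2.3   2.26  1.64  1.32] max dj/row 0.04 elb [288. 364. 552.] wr [215. 246. 128.]
```

```bash
python3 -m jog '[[1,[-8,5,-3],[0.04,0,0]],[1,[-16,9,-6],[0.07,0.01,0]],[1,[-24,14,-10],[0.11,0.01,0]],[1,[-32,18,-13],[0.14,0.01,0]]]'
python3 - <<'E'
from plan import *
s=st();show(s)
rows(s,(555,292,170),5,7,8)
E
```

```text
time: 13.2
position: [531.0, 279.5, 89.6]
tool_rot: [0.496, 0.441, 0.553, -0.504]
contact_force: [0.3, -1.1, -5.0]
grip_width: 0.155
t 13.2 p [531.  279.5  89.6] F [ 0.3 -1.1 -5. ] T [-0.22  1.82  0.05] g 0.155
j [-1.     1.156  0.011  2.301  2.258  1.643  1.32 ]
x [-0.119 -0.012 -0.993] y [ 0.987  0.104 -0.12 ] z [ 0.104 -0.995 -0.   ]
from [520. 278.  91.] h 6.0 f 6.9 roll 0.0
[g,[-10, 3, -1],[0.0, 0.0, -0.0]], 
[g,[-21, 7, -2],[0.0, 0.0, -0.0]], 
[g,[-31, 10, -4],[0.01, 0.0, -0.0]], 
[g,[-41, 13, -5],[0.01, 0.0, -0.0]], 
[g,[-52, 16, -6],[0.01, 0.0, -0.0]], 
[g,[-62, 20, -7],[0.01, 0.0, -0.0]], 
[g,[-72, 23, -9],[0.02, 0.0, -0.0]], 
[g,[-83, 26, -10],[0.02, 0.0, -0.0]], 
j end [-0.99  0.93  0.05  2.31  2.29  1.48  1.47] max dj/row 0.03 elb [260. 312. 651.] wr [249. 265. 208.]
```

```bash
python3 -m jog '[[1,[-12,3,-1],[0,0,0]],[1,[-25,6,-2],[0,0,0]],[1,[-38,9,-3],[0,0,0]],[1,[-50,11,-4],[0,0,0]],[1,[-63,14,-5],[0,0,0]],[1,[-75,17,-6],[0,0,0]],[1,[-88,20,-7],[0,0,0]],[1,[-100,22,-8],[0,0,0]],[1,[-112,25,-9],[0,0,0]],[1,[-123,27,-9],[0,0,0]]]'
python3 - <<'E'
from plan import *
s=st();show(s)
rows(s,W((350,100,247),15,7),15,7,8)
E
```

```text
time: 14.45
position: [571.6, 292.8, 209.2]
tool_rot: [0.496, 0.441, 0.553, -0.504]
contact_force: [0.8, -0.3, -5.1]
grip_width: 0.157
t 14.45 p [571.6 292.8 209.2] F [ 0.8 -0.3 -5.1] T [-0.2   1.8   0.02] g 0.157
j [-0.979  0.822  0.072  2.342  2.324  1.427  1.518]
x [-0.119 -0.012 -0.993] y [ 0.987  0.104 -0.12 ] z [ 0.104 -0.995 -0.   ]
from [561. 292. 211.] h 6.0 f 6.9 roll 0.0
[g,[-1, 9, 15],[-0.02, -0.0, -0.0]], 
[g,[-2, 18, 30],[-0.04, -0.0, -0.0]], 
[g,[-3, 27, 45],[-0.06, -0.01, -0.0]], 
[g,[-4, 36, 59],[-0.08, -0.01, -0.0]], 
[g,[-5, 46, 74],[-0.1, -0.01, -0.0]], 
[g,[-6, 55, 89],[-0.12, -0.01, -0.0]], 
[g,[-7, 64, 104],[-0.14, -0.02, -0.0]], 
[g,[-8, 73, 119],[-0.16, -0.02, -0.0]], 
j end [-0.65  0.86  0.29  2.35  2.97  1.46  1.35] max dj/row 0.08 elb [327. 196. 682.] wr [350. 100. 247.]
```

```bash
python3 -m jog '[[1,[0,7,15],[-0.02,0,0]],[1,[-1,14,30],[-0.04,0,0]],[1,[-2,21,45],[-0.06,-0.01,0]],[1,[-3,29,59],[-0.08,-0.01,0]],[1,[-4,36,73],[-0.1,-0.01,0]],[1,[-5,44,87],[-0.12,-0.01,0]],[1,[-6,51,102],[-0.14,-0.02,0]],[1,[-7,59,117],[-0.16,-0.02,0]]]'
python3 - <<'E'
from plan import *
s=st();show(s)
rows(s,W((347,0,247),25,7),25,7,6)
E
```

```text
time: 15.45
position: [643.1, 181.9, 209.2]
tool_rot: [0.535, 0.394, 0.587, -0.462]
contact_force: [-0.2, -1.1, -5.8]
grip_width: 0.152
t 15.45 p [643.1 181.9 209.2] F [-0.2 -1.1 -5.8] T [-0.5   1.74  0.02] g 0.152
j [-0.611  0.845  0.225  2.38   2.972  1.49   1.393]
x [-0.116 -0.033 -0.993] y [ 0.958  0.261 -0.12 ] z [ 0.263 -0.965  0.001]
from [633. 179. 211.] h 15.3 f 6.9 roll -0.0
[g,[1, -3, 7],[-0.03, -0.0, -0.0]], 
[g,[1, -7, 15],[-0.06, -0.01, -0.0]], 
[g,[2, -10, 22],[-0.08, -0.01, -0.0]], 
[g,[2, -13, 29],[-0.11, -0.01, -0.0]], 
[g,[3, -17, 37],[-0.14, -0.02, -0.0]], 
[g,[4, -20, 44],[-0.17, -0.02, -0.0]], 
j end [-0.3   0.84  0.19  2.39  3.42  1.56  1.45] max dj/row 0.09 elb [370.  67. 687.] wr [347.   0. 247.]
```

```bash
python3 -m jog '[[1,[1,-2,8],[-0.03,0,0]],[1,[1,-5,16],[-0.06,-0.01,0]],[1,[2,-7,24],[-0.08,-0.01,0]],[1,[2,-9,31],[-0.11,-0.01,0]],[1,[3,-11,39],[-0.14,-0.02,0]],[1,[4,-13,46],[-0.17,-0.02,0]]]'
python3 - <<'E'
from plan import *
s=st();show(s)
rows(s,W((335,-110,244),42,7),42,7,8)
E
```

```text
time: 16.2
position: [642.2, 133.4, 207.0]
tool_rot: [0.573, 0.342, 0.618, -0.415]
contact_force: [-0.1, -0.7, -4.6]
grip_width: 0.154
t 16.2 p [642.2 133.4 207. ] F [-0.1 -0.7 -4.6] T [-0.84  1.66 -0.02] g 0.154
j [-0.415  0.877  0.333  2.375  3.404  1.592  1.347]
x [-0.109 -0.053 -0.993] y [ 0.899  0.421 -0.121] z [ 0.424 -0.906  0.001]
from [632. 129. 208.] h 25.1 f 6.9 roll -0.0
[g,[1, -10, 0],[-0.04, -0.0, -0.0]], 
[g,[3, -19, -1],[-0.07, -0.01, -0.0]], 
[g,[4, -29, -1],[-0.11, -0.01, -0.0]], 
[g,[6, -38, -1],[-0.15, -0.02, -0.0]], 
[g,[7, -48, -1],[-0.18, -0.02, -0.0]], 
[g,[9, -57, -2],[-0.22, -0.03, -0.0]], 
[g,[10, -67, -2],[-0.26, -0.03, -0.0]], 
[g,[11, -77, -2],[-0.29, -0.03, -0.0]], 
j end [-0.16  0.9   0.39  2.38  3.98  1.74  1.44] max dj/row 0.08 elb [393.  18. 667.] wr [ 335. -110.  244.]
```

```bash
python3 -m jog '[[1,[1,-10,0],[-0.04,0,0]],[1,[2,-19,-1],[-0.07,-0.01,0]],[1,[3,-29,-1],[-0.11,-0.01,0]],[1,[4,-38,-1],[-0.15,-0.02,0]],[1,[5,-48,-1],[-0.18,-0.02,0]],[1,[6,-57,-2],[-0.22,-0.03,0]],[1,[7,-67,-2],[-0.26,-0.03,0]],[1,[8,-77,-2],[-0.29,-0.03,0]]]'
python3 - <<'E'
from plan import *
from workcell import read_camera
s=st();show(s)
rows(s,(540,-28,208),40,7,10)
c=read_camera("wrist"); c["pose"]=(np.array(s["position"]),np.array(s["tool_rot"])); save(c,"wF.pkl")
cv2.imwrite("pics/wF.png",c["frame"][:,:,::-1])
print(proj(c,[[577,-20,246],[559,-25,272]],c["pose"]))
E
```

```text
time: 17.2
position: [571.2, 101.5, 208.6]
tool_rot: [0.626, 0.249, 0.663, -0.327]
contact_force: [-0.1, -0.2, -5.0]
grip_width: 0.151
t 17.2 p [571.2 101.5 208.6] F [-0.1 -0.2 -5. ] T [-1.28  1.33 -0.06] g 0.151
j [-0.177  0.901  0.42   2.384  3.977  1.756  1.422]
x [-0.092 -0.079 -0.993] y [ 0.739  0.662 -0.121] z [ 0.667 -0.745 -0.002]
from [563.  94. 210.] h 41.8 f 6.9 roll 0.0
[g,[1, -10, 8],[0.0, 0.0, -0.0]], 
[g,[3, -20, 15],[0.01, 0.0, -0.0]], 
[g,[4, -29, 23],[0.01, 0.0, -0.0]], 
[g,[5, -39, 30],[0.01, 0.0, -0.0]], 
[g,[7, -49, 38],[0.02, 0.0, -0.0]], 
[g,[8, -59, 46],[0.02, 0.0, -0.0]], 
[g,[10, -68, 53],[0.02, 0.0, -0.0]], 
[g,[11, -78, 61],[0.03, 0.0, -0.0]], 
[g,[12, -88, 68],[0.03, 0.0, -0.0]], 
[g,[14, -98, 76],[0.03, 0.0, -0.0]], 
j end [0.04 0.96 0.56 2.33 4.22 1.88 1.42] max dj/row 0.03 elb [405. -58. 647.] wr [ 305. -225.  246.]
[[ 388.28708951  790.23269961]
 [ 342.79030688 1001.6706398 ]]
```

View pics/wF.png

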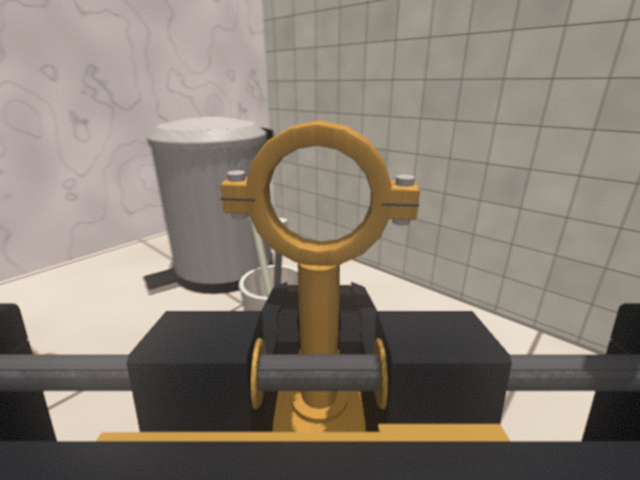

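Run:
```python
from plan import *
s=st(); j=np.array(s["joint_positions"]); y=RM(s["tool_rot"]).as_matrix()[:,1]; G0=s["position"]-11*y
wps=[(G0,41.8,7),((545,20,160),41,7),((515,-33,150),39,7),((515,-33,208),38,7),((571,-21,208),31,7),((571,-21,170),25,7),((571,-21,100),22,7)]
run(j,wps)
rows(s,(545,20,160),41,7,6)
```

```text
(545, 20, 160) 41 7 j [-0.02  1.07  0.46  2.33  4.11  1.89  1.5 ] err 0.0 elb [438. -33. 600.] wr [ 313. -181.  198.] clr 167
(515, -33, 150) 39 7 j [0.15 1.09 0.44 2.33 4.24 1.9  1.59] err 0.0 elb [ 432. -109.  589.] wr [ 277. -226.  188.] clr 167
(515, -33, 208) 38 7 j [0.12 0.94 0.5  2.39 4.25 1.86 1.5 ] err 0.0 elb [393. -89. 654.] wr [ 273. -222.  246.] clr 198
(571, -21, 208) 31 7 j [0.03 0.9  0.42 2.37 4.   1.75 1.43] err 0.0 elb [390. -56. 667.] wr [ 308. -179.  246.] clr 228
(571, -21, 170) 25 7 j [0.22 0.95 0.13 2.39 3.88 1.67 1.62] err 0.0 elb [ 391. -132.  643.] wr [ 293. -151.  208.] clr 213
(571, -21, 100) 22 7 j [0.22 1.15 0.08 2.33 3.8  1.76 1.72] err 0.0 elb [ 438. -145.  557.] wr [ 287. -136.  138.] clr 195
from [563.  93. 210.] h 41.8 f 7.0 roll 0.0
[g,[9, -9, 7],[0.0, -0.0, 0.0]], 
[g,[19, -18, 14],[0.0, -0.0, 0.0]], 
[g,[28, -28, 22],[0.01, -0.0, 0.0]], 
[g,[38, -37, 29],[0.01, -0.0, 0.0]], 
[g,[47, -46, 36],[0.01, -0.0, 0.0]], 
[g,[57, -55, 43],[0.01, -0.0, 0.0]], 
j end [-0.02  1.07  0.46  2.33  4.11  1.89  1.5 ] max dj/row 0.03 elb [438. -34. 600.] wr [ 313. -181.  198.]
```

```bash
python3 -m jog '[[1,[9,-9,7],[0,0,0]],[1,[19,-18,14],[0,0,0]],[1,[28,-28,22],[0.01,0,0]],[1,[38,-37,29],[0.01,0,0]],[1,[47,-46,36],[0.01,0,0]],[1,[57,-55,43],[0.01,0,0]]]'
python3 - <<'E'
from plan import *
s=st();show(s)
rows(s,(515,-33,152),39,7,6)
E
```

```text
time: 18.0
position: [553.3, 26.6, 157.8]
tool_rot: [0.625, 0.252, 0.661, -0.331]
contact_force: [0.1, -0.1, -4.8]
grip_width: 0.158
t 18.0 p [553.3  26.6 157.8] F [ 0.1 -0.1 -4.8] T [-1.29  1.39 -0.01] g 0.158
j [0.015 1.053 0.427 2.32  4.129 1.858 1.518]
x [-0.092 -0.08  -0.993] y [ 0.746  0.654 -0.122] z [ 0.659 -0.752 -0.001]
from [545.  19. 159.] h 41.2 f 7.0 roll 0.0
[g,[2, -9, 3],[0.01, 0.0, 0.0]], 
[g,[5, -19, 7],[0.01, 0.0, 0.0]], 
[g,[7, -28, 10],[0.02, 0.0, 0.0]], 
[g,[9, -37, 13],[0.03, 0.0, 0.0]], 
[g,[12, -47, 17],[0.03, 0.0, 0.0]], 
[g,[14, -56, 20],[0.04, 0.0, 0.0]], 
j end [0.15 1.09 0.45 2.33 4.24 1.9  1.58] max dj/row 0.03 elb [ 431. -108.  591.] wr [ 277. -226.  190.]
```

```bash
python3 -m jog '[[1,[2,-9,3],[0.01,0,0]],[1,[5,-19,7],[0.01,0,0]],[1,[7,-28,10],[0.02,0,0]],[1,[9,-37,13],[0.03,0,0]],[1,[12,-47,17],[0.03,0,0]],[1,[14,-56,20],[0.04,0,0]]]'
python3 - <<'E'
from plan import *
from workcell import read_camera
s=st();show(s)
rows(s,(515,-33,208),38,7,5)
c=read_camera("wrist"); c["pose"]=(np.array(s["position"]),np.array(s["tool_rot"])); save(c,"wG.pkl")
cv2.imwrite("pics/wG.png",c["frame"][:,:,::-1])
print(proj(c,[[577,-20,246],[559,-25,272]],c["pose"]))
c=read_camera("side"); save(c,"sG.pkl"); crop(c["frame"],80,260,230,390,4,"pics/sG.png")
E
```

```text
time: 18.75
position: [523.2, -27.0, 150.7]
tool_rot: [0.62, 0.265, 0.654, -0.344]
contact_force: [0.0, -0.1, -5.3]
grip_width: 0.154
t 18.75 p [523.2 -27.  150.7] F [ 0.  -0.1 -5.3] T [-1.22  1.4   0.02] g 0.154
j [0.173 1.075 0.422 2.328 4.247 1.876 1.597]
x [-0.092 -0.08  -0.993] y [ 0.773  0.623 -0.122] z [ 0.628 -0.778  0.005]
from [515. -34. 152.] h 38.9 f 7.0 roll -0.0
[g,[-11, -1, 0],[0.0, 0.0, -0.0]], 
[g,[-22, -2, 0],[0.01, 0.0, -0.0]], 
[g,[-33, -4, 0],[0.01, 0.0, -0.0]], 
[g,[-45, -5, 0],[0.01, 0.01, -0.0]], 
[g,[-56, -6, 0],[0.02, 0.01, -0.0]], 
j end [0.14 0.93 0.47 2.39 4.26 1.83 1.51] max dj/row 0.03 elb [388. -98. 659.] wr [ 273. -222.  246.]
[[ 78.40243719 381.94351102]
 [  2.46725193 375.3383853 ]]
```

View pics/wG.png

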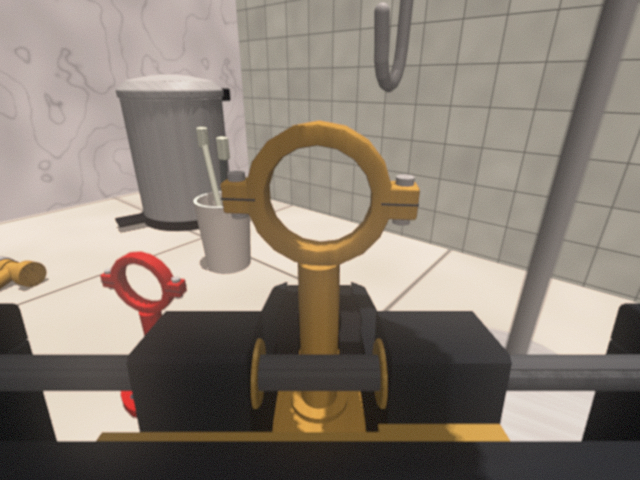

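View pics/sG.png

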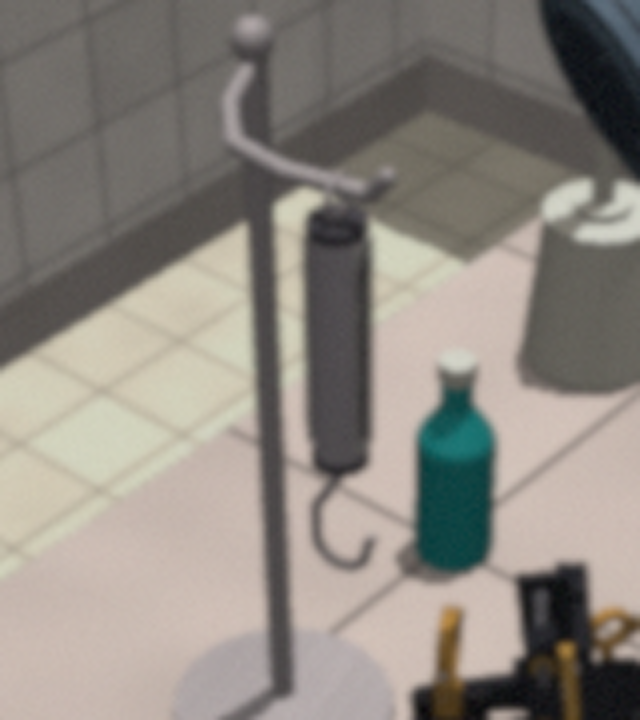

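Run:
```python
from h import *
c=load("wG.pkl"); crop(c["frame"],0,110,340,450,6,"pics/wGc.png")
```

```text
(no output)
```

View pics/wGc.png

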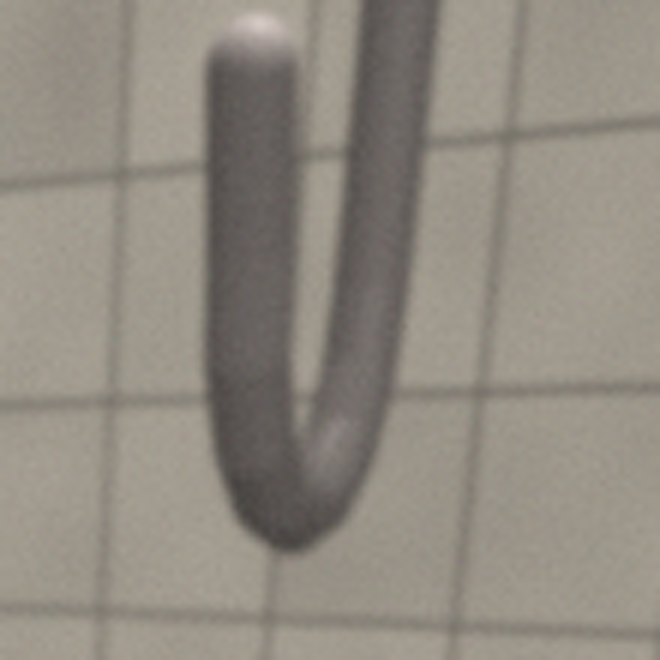

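```bash
cat > hf2.py <<'E'
from h import *
from scipy.optimize import least_squares
def curve():
    a=np.linspace(np.pi,2*np.pi,40); A=np.c_[16*np.cos(a),13+16*np.sin(a)]
    t=np.linspace(0,1,15)[:,None]
    T=np.array([-19,23])+(A[0]-np.array([-19,23]))*t; B=A[-1]+(np.array([0,61])-A[-1])*t
    return np.vstack([T,A,B])
C=curve()
def world(v,L):
    x,y,z,th=v[:4];c,si=np.cos(np.radians(th)),np.sin(np.radians(th)); L=np.atleast_2d(L)
    return np.c_[x+L[:,0]*c,y+L[:,0]*si,z+L[:,1]]
def fit(obs,v0):
    # obs: (cam,pose,tip(row,col),bottomcentre or None,[back pts (row,col)])
    def f(v):
        e=[]
        for c,p,tip,bot,back in obs:
            if tip: e+=list(proj(c,world(v,[-19,26]),p)[0]-tip)
            if bot is not None: e.append(proj(c,world(v,C),p)[:,0].max()-bot)
            Q=proj(c,world(v,C),p)
            for b in back:
                k=np.argmin(np.abs(Q[45:,0]-b[0]))+45
                e.append(Q[k,1]-b[1])
        return np.array(e)
    r=least_squares(f,v0,diff_step=1e-3,loss="soft_l1"); return r.x,f(r.x)
if __name__=="__main__":
    s=load("side.pkl");w=load("wA.pkl");g=load("wG.pkl")
    S=(s,None,(213.7,323.5),220.7,[(203,312.3),(211,310)])
    A=(w,w["pose"],(101.6,265.6),140.,[])
    Gm=(g,g["pose"],(2.5,382.5),87,[(10,406.7),(41.7,404)])
    for o in ([S,A,Gm],[S,Gm],[Gm]):
        x,e=fit(o,[577,-20,246,12]); print(np.round(x,1),np.round(e,1))
E
python3 hf2.py
```

```text
[580.3 -23.4 245.9   9.8] [-0.4 -1.2  0.3  0.3 -0.2 -1.6  0.4  2.5  0.8 -0.  -1.2 -1.1  1.4]
[579.7 -23.7 245.9  10.1] [-0.3 -0.9  0.3  0.6 -0.   0.6  0.1 -1.1 -1.4  1.1]
[576.7 -25.3 245.5  10.4] [-0.   0.1  0.  -1.3  1.1]
```

```bash
python3 -m jog '[[1,[-11,-1,0],[0,0,0]],[1,[-22,-2,0],[0.01,0,0]],[1,[-33,-4,0],[0.01,0,0]],[1,[-45,-5,0],[0.01,0.01,0]],[1,[-56,-6,0],[0.02,0.01,0]],[1,[-56,-6,0],[0.02,0.01,0]]]'
python3 - <<'E'
from plan import *
from workcell import read_camera
s=st();show(s)
rows(s,(545,-30,208),35,7,4)
c=read_camera("wrist"); c["pose"]=(np.array(s["position"]),np.array(s["tool_rot"])); save(c,"wH.pkl")
cv2.imwrite("pics/wH.png",c["frame"][:,:,::-1])
print(proj(c,[[579,-24,246],[560.3,-27.3,272]],c["pose"]))
E
```

```text
time: 19.6
position: [523.7, -26.6, 208.0]
tool_rot: [0.614, 0.273, 0.653, -0.35]
contact_force: [0.7, -0.4, -5.1]
grip_width: 0.158
t 19.6 p [523.7 -26.6 208. ] F [ 0.7 -0.4 -5.1] T [-1.14  1.41  0.  ] g 0.158
j [0.156 0.916 0.453 2.389 4.258 1.816 1.51 ]
x [-0.098 -0.072 -0.993] y [ 0.786  0.606 -0.121] z [ 0.61  -0.792 -0.002]
from [515. -33. 209.] h 37.6 f 7.0 roll 0.0
[g,[0, 6, 4],[0.01, 0.0, -0.0]], 
[g,[-1, 13, 8],[0.02, 0.0, -0.0]], 
[g,[-1, 19, 12],[0.03, 0.0, -0.0]], 
[g,[-2, 26, 16],[0.05, 0.0, -0.0]], 
j end [0.12 0.9  0.42 2.37 4.15 1.77 1.47] max dj/row 0.03 elb [384. -89. 667.] wr [ 294. -206.  246.]
[[199.39923426 379.41112151]
 [155.06699672 369.72512838]]
```

View pics/wH.png

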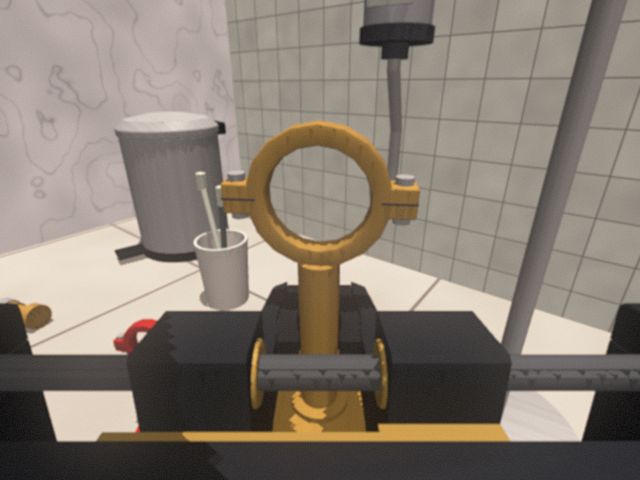

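```bash
python3 - <<'E'
from h import *
c=load("wH.pkl"); print(proj(c,[[579,-24,319],[579,-24,307]],c["pose"])); crop(c["frame"],0,240,240,440,3,"pics/wHc.png")
E
python3 -m jog '[[1,[0,6,4],[0.01,0,0]],[1,[-1,13,8],[0.02,0,0]],[1,[-1,19,12],[0.03,0,0]],[1,[-1,24,15],[0.05,0,0]],[1,[-1,24,15],[0.05,0,0]]]'
python3 - <<'E'
from plan import *
from workcell import read_camera
s=st();show(s)
c=read_camera("wrist"); c["pose"]=(np.array(s["position"]),np.array(s["tool_rot"])); save(c,"wI.pkl")
cv2.imwrite("pics/wI.png",c["frame"][:,:,::-1])
print(proj(c,[[579,-24,246],[560.3,-27.3,272],[579,-24,319]],c["pose"]))
c=read_camera("side"); save(c,"sI.pkl"); crop(c["frame"],170,270,280,400,6,"pics/sI.png")
E
```

```text
[[ 38.21437026 390.98711611]
 [ 68.93339987 388.78093302]]
time: 20.27
position: [551.8, -23.3, 205.4]
tool_rot: [0.606, 0.288, 0.645, -0.366]
contact_force: [-0.5, 1.1, -5.2]
grip_width: 0.161
t 20.27 p [551.8 -23.3 205.4] F [-0.5  1.1 -5.2] T [-1.09  1.46  0.04] g 0.161
j [0.12  0.909 0.417 2.374 4.147 1.774 1.479]
x [-0.098 -0.072 -0.993] y [ 0.815  0.566 -0.122] z [ 0.571 -0.821  0.003]
[[209.88135475 354.20828524]
 [160.20703969 340.55438591]
 [ 22.92979778 363.01110741]]
```

View pics/wI.png

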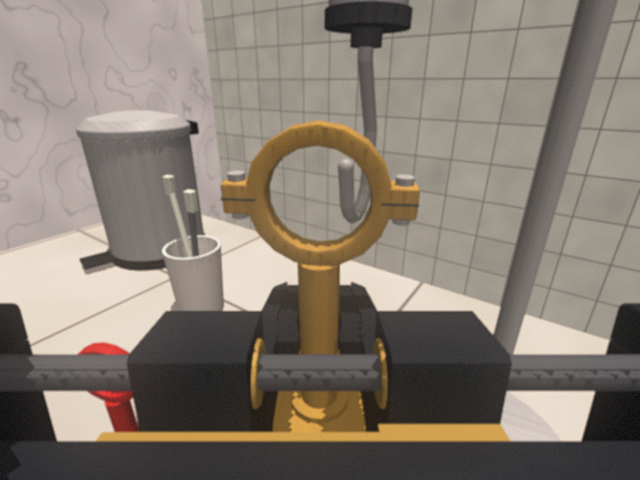

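View pics/sI.png

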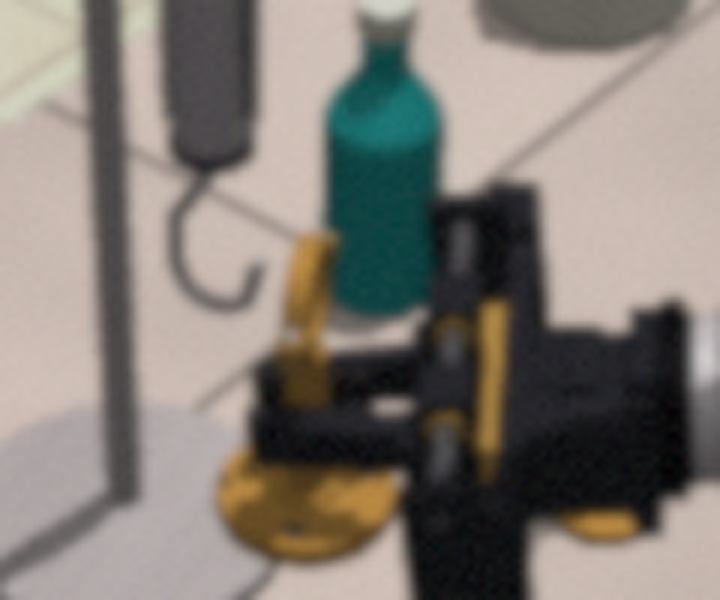

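Run:
```python
from hf2 import *
s=load("side.pkl");w=load("wA.pkl");g=load("wG.pkl");i=load("wI.pkl")
S=(s,None,(213.7,323.5),220.7,[(203,312.3),(211,310)])
Gm=(g,g["pose"],(2.5,382.5),87,[(10,406.7),(41.7,404)])
I=(i,i["pose"],(160,346),217,[(50,364.5),(100,371)])
for o in ([S,Gm,I],[Gm,I],[I]):
    x,e=fit(o,[577,-22,246,12]); print(np.round(x,1),np.round(e,1),"tip",world(x,[-19,26]))
p,q=i["pose"]; y=RM(q).as_matrix()[:,1]; yh=np.array([y[0],y[1],0])/np.hypot(y[0],y[1])
cr=p-12*yh+np.array([0,0,74.2]); print("crown",cr)
```

```text
[580.5 -24.4 245.9  12.2] [-0.8 -0.8 -0.1  0.5 -0.2  0.4  4.6 -1.1  0.1  2.2  0.1 -0.7  0.4 -0.4
 -5.7] tip [[561.95805562 -28.40062761 271.90285201]]
[580.7 -24.3 245.9  12.2] [ 0.6  4.7 -1.1  0.1  2.2 -0.  -0.6  0.2 -0.4 -5.7] tip [[562.15404694 -28.31391703 271.89686559]]
[582.7 -24.9 245.5   7.8] [ 0.1 -0.2 -0.1  3.4 -1.4] tip [[563.9038404  -27.49335171 271.4847218 ]]
crown [541.9683007  -30.17200724 279.56630522]
```

Run:
```python
from plan import *
s=st()
rows(s,(575,-25.5,208),30,7,8)
```

```text
from [543. -30. 207.] h 34.8 f 7.0 roll -0.0
[g,[-1, 4, 2],[0.01, 0.0, 0.0]], 
[g,[-1, 7, 4],[0.02, 0.0, 0.0]], 
[g,[-2, 11, 6],[0.03, 0.0, 0.0]], 
[g,[-2, 14, 8],[0.04, 0.01, 0.0]], 
[g,[-3, 18, 10],[0.05, 0.01, 0.0]], 
[g,[-4, 22, 12],[0.06, 0.01, 0.0]], 
[g,[-4, 25, 14],[0.07, 0.01, 0.0]], 
[g,[-5, 29, 16],[0.08, 0.01, 0.0]], 
j end [0.07 0.89 0.37 2.37 3.99 1.71 1.44] max dj/row 0.02 elb [382. -72. 672.] wr [ 309. -179.  246.]
```

```bash
python3 -m jog '[[1,[-2,3,2],[0.01,0,0]],[1,[-3,7,4],[0.02,0,0]],[1,[-3,11,6],[0.03,0,0]],[1,[-3,14,8],[0.04,0.01,0]],[1,[-3,14,8],[0.04,0.01,0]]]'
python3 - <<'E'
from plan import *
from workcell import read_camera
s=st();show(s)
c=read_camera("wrist"); c["pose"]=(np.array(s["position"]),np.array(s["tool_rot"])); save(c,"wJ.pkl")
crop(c["frame"],0,300,180,480,2,"pics/wJ.png")
c=read_camera("side"); save(c,"sJ.pkl"); crop(c["frame"],185,265,290,390,6,"pics/sJ.png")
rows(s,(575,-25.5,208),30,7,5)
E
```

```text
time: 21.0
position: [568.0, -22.0, 206.7]
tool_rot: [0.597, 0.302, 0.64, -0.377]
contact_force: [-1.4, -0.1, -5.5]
grip_width: 0.158
t 21.0 p [568.  -22.  206.7] F [-1.4 -0.1 -5.5] T [-0.97  1.59  0.05] g 0.158
j [0.099 0.896 0.394 2.372 4.072 1.744 1.455]
x [-0.104 -0.064 -0.993] y [ 0.837  0.533 -0.122] z [ 0.536 -0.844 -0.002]
from [559. -28. 208.] h 32.5 f 7.0 roll 0.0
[g,[0, 3, 1],[0.01, 0.0, 0.0]], 
[g,[-1, 6, 3],[0.02, 0.0, 0.0]], 
[g,[-1, 9, 4],[0.03, 0.0, 0.0]], 
[g,[-1, 12, 6],[0.03, 0.0, 0.0]], 
[g,[-2, 15, 7],[0.04, 0.0, 0.0]], 
j end [0.07 0.89 0.37 2.37 3.99 1.71 1.44] max dj/row 0.02 elb [382. -72. 673.] wr [ 309. -179.  246.]
```

View pics/wJ.png

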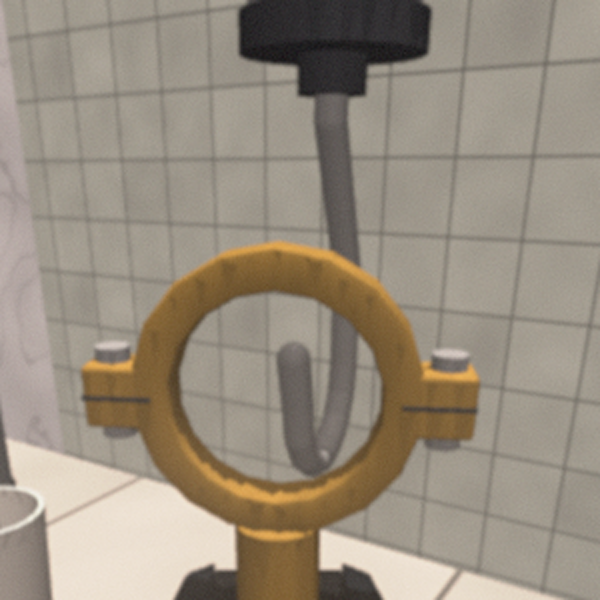

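View pics/sJ.png

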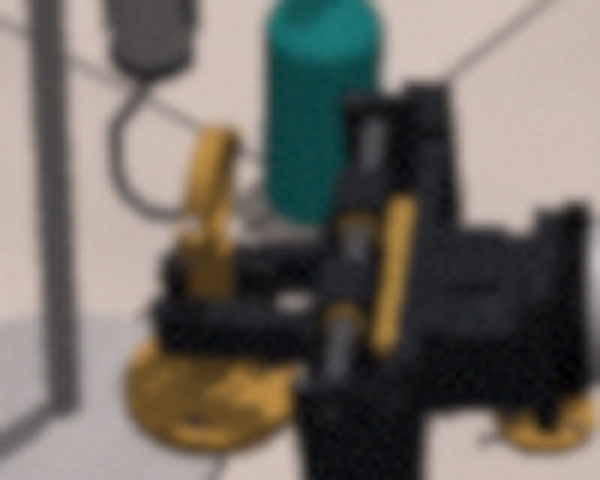

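```bash
python3 -m jog '[[1,[0,3,1],[0.01,0,0]],[1,[-1,6,3],[0.02,0,0]],[1,[-1,9,4],[0.03,0,0]],[1,[-1,12,6],[0.03,0,0]],[1,[-2,15,7],[0.04,0,0]],[1,[-2,15,7],[0.04,0,0]]]'
python3 - <<'E'
from plan import *
from workcell import read_camera
s=st();show(s)
c=read_camera("wrist"); c["pose"]=(np.array(s["position"]),np.array(s["tool_rot"])); save(c,"wK.pkl")
crop(c["frame"],0,300,180,480,2,"pics/wK.png")
print(proj(c,[[562,-28.5,272],[581,-24.5,246],[581,-24.5,319]],c["pose"]))
c=read_camera("side"); save(c,"sK.pkl"); crop(c["frame"],185,265,290,390,6,"pics/sK.png")
E
```

```text
time: 21.85
position: [583.2, -19.7, 205.1]
tool_rot: [0.589, 0.313, 0.634, -0.391]
contact_force: [-6.7, -1.6, -10.9]
grip_width: 0.152
t 21.85 p [583.2 -19.7 205.1] F [ -6.7  -1.6 -10.9] T [-1.46  2.43  0.38] g 0.152
j [0.076 0.888 0.37  2.37  3.994 1.711 1.445]
x [-0.109 -0.064 -0.992] y [ 0.858  0.498 -0.127] z [ 0.502 -0.865  0.001]
[[178.30281605 308.79597342]
 [232.25128995 326.49807069]
 [  8.07965786 328.94418478]]
```

View pics/wK.png

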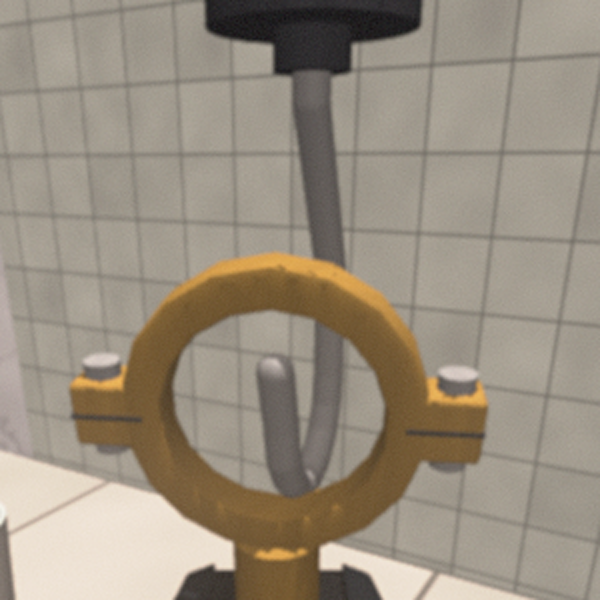

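View pics/sK.png

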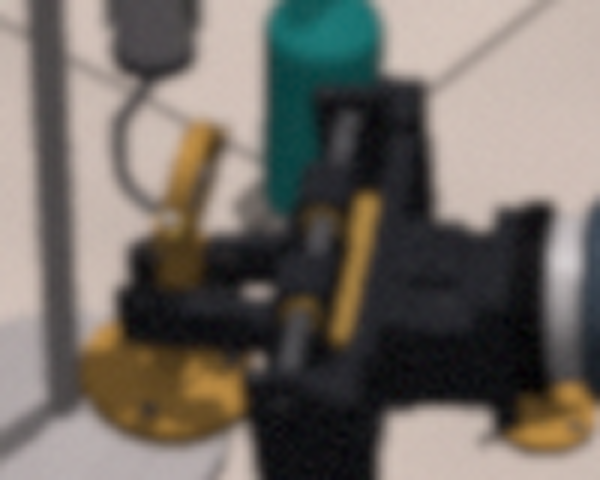

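Run:
```python
from h import *
for n in ["wG","wI","wJ","wK"]:
    c=load(n+".pkl");p,q=c["pose"];T=np.array(c["T_tool_cam"]);Q=RM(q).as_matrix()
    Y=((np.array([[562,-28.5,270],[581,-24.5,310]])-p)@Q-T[:3,3])@T[:3,:3]
    print(n,np.round(Y,1).tolist(), proj(c,[[562,-28.5,272]],c["pose"]).round(1))
c=load("wI.pkl");crop(c["frame"],130,240,310,420,5,"pics/a.png")
```

```text
wG [[26.1, -87.6, 133.2], [35.0, -131.1, 132.7]] [[  2.6 387.4]]
wI [[10.2, -28.0, 133.8], [17.9, -71.8, 133.8]] [[159.8 345.6]]
wJ [[2.1, -21.1, 121.5], [8.9, -65.1, 121.8]] [[171.9 324.9]]
wK [[-3.0, -16.5, 107.7], [3.0, -60.6, 108.0]] [[178.3 308.8]]
```

Run:
```python
from h import *
o=[]
for n in ["sI","sJ","sK"]:
    c=load(n+".pkl"); o.append(cv2.resize(c["frame"][190:250,300:345],(266,355),interpolation=cv2.INTER_CUBIC))
cv2.imwrite("pics/scmp.png",np.hstack(o)[:,:,::-1])
c=load("wK.pkl");crop(c["frame"],110,270,240,400,5,"pics/wKc.png")
```

```text
(no output)
```

View pics/scmp.png

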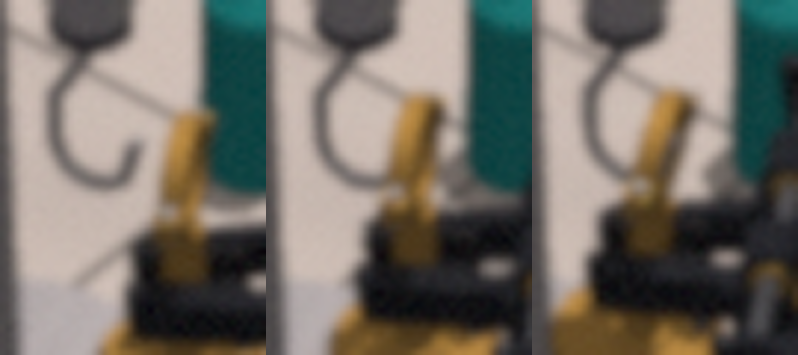

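View pics/wKc.png

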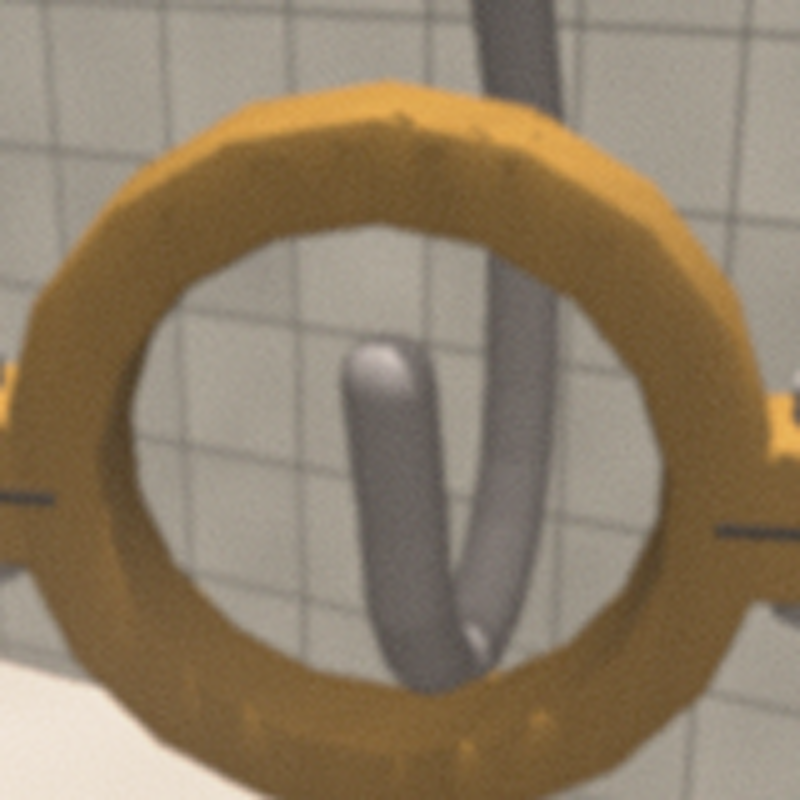

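```bash
python3 -m jog '[[1,[0,-3,-1],[0,0,0]],[1,[1,-6,-2],[0,0,0]],[1,[1,-9,-3],[0,0,0]],[1,[2,-12,-4],[0,0,0]],[1,[2,-15,-5],[0,0,0]],[1,[2,-17,-6],[0,0,0]],[1,[2,-18,-6],[0,0,0]]]'
python3 - <<'E'
from plan import *
from workcell import read_camera
s=st();show(s)
c=read_camera("wrist"); c["pose"]=(np.array(s["position"]),np.array(s["tool_rot"])); save(c,"wL.pkl")
crop(c["frame"],90,290,210,430,3,"pics/wL.png")
print(proj(c,[[562,-28.5,272],[581,-24.5,246],[581,-24.5,319]],c["pose"]))
c=read_camera("side"); save(c,"sL.pkl"); crop(c["frame"],185,285,270,390,6,"pics/sL.png")
E
```

```text
time: 22.82
position: [564.6, -24.5, 205.9]
tool_rot: [0.589, 0.314, 0.633, -0.391]
contact_force: [1.2, 0.4, -4.6]
grip_width: 0.159
t 22.82 p [564.6 -24.5 205.9] F [ 1.2  0.4 -4.6] T [-0.92  1.59 -0.02] g 0.159
j [0.242 0.85  0.216 2.395 4.06  1.628 1.546]
x [-0.108 -0.064 -0.992] y [ 0.859  0.497 -0.126] z [ 0.501 -0.866  0.001]
[[166.98727667 324.95756887]
 [216.90100237 337.6328283 ]
 [ 20.78425919 342.53492606]]
```

View pics/wL.png

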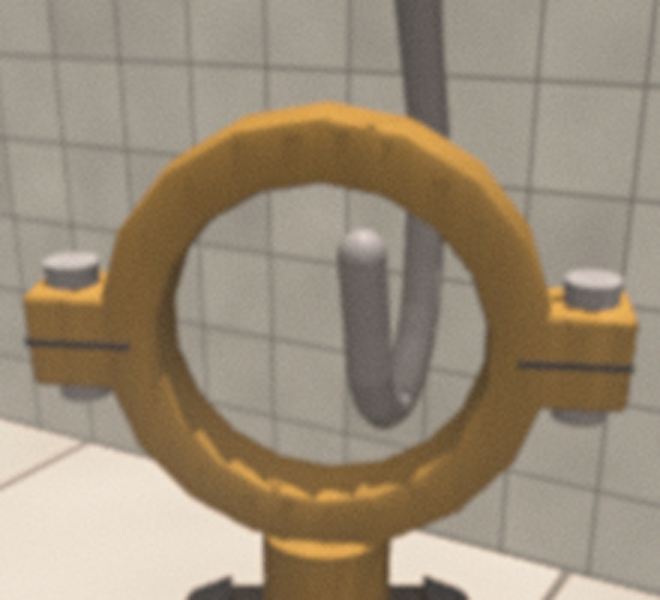

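View pics/sL.png

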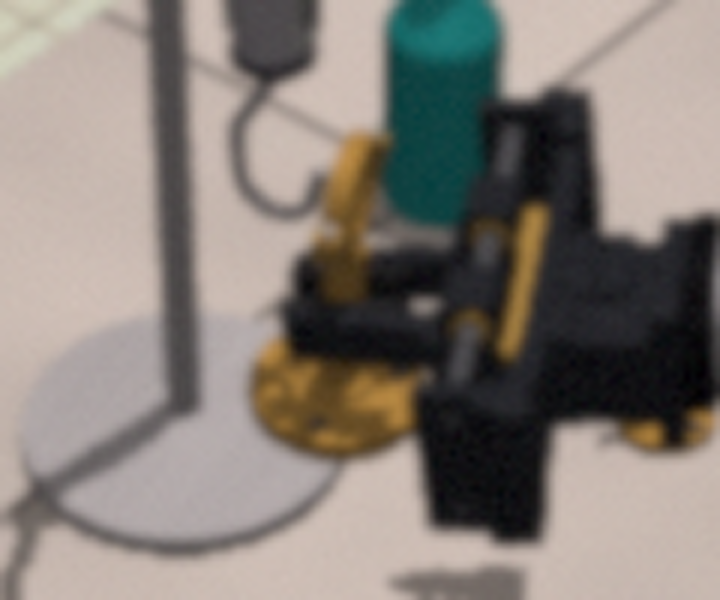

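Run:
```python
from h import *
c=load("wH.pkl");crop(c["frame"],90,290,210,430,3,"pics/wHc3.png")
```

```text
(no output)
```

View pics/wHc3.png

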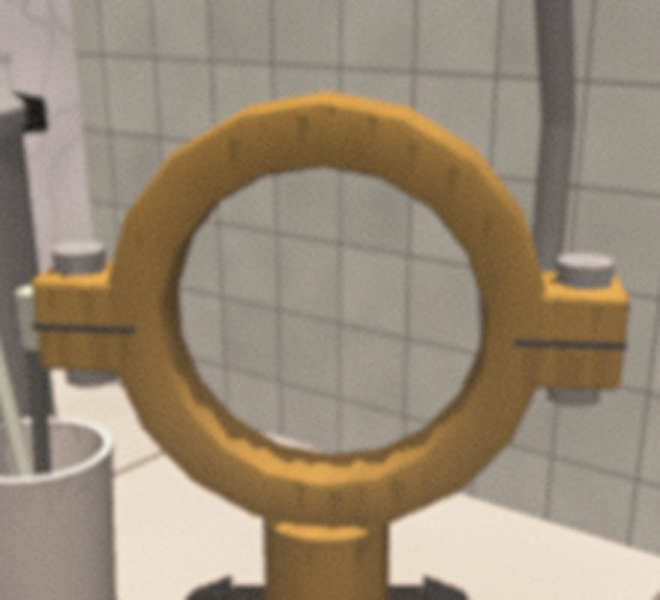

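```bash
cat > brfit.py <<'E'
from h import *
from scipy.optimize import least_squares
B=np.array([[-5,33,105],[-5,-33,105],[-5,0,123],[-5,0,87],[-5,18,105],[-5,-18,105],[5,0,130]],float)
def fitb(c,px):
    T=np.array(c["T_tool_cam"]);Ri=T[:3,:3];t=T[:3,3]
    f=240/np.tan(np.radians(c["fov_y"])/2)
    obs=np.array([[90+b/3,210+a/3] for a,b in px])
    R0=np.array([[0,0,-1],[1,0,0],[0,-1,0]],float)  # bracket axes->tool: X->y, Y(left)->-z, Z->-x
    R0=np.c_[[0,1,0],[0,0,-1],[-1,0,0]]
    def pts(v): return (Rot.from_rotvec(v[3:]).as_matrix()@R0@(B-np.array([0,0,50])).T).T+v[:3]
    def e(v):
        Y=(pts(v)-t)@Ri
        q=np.c_[c["cy"]+f*Y[:,1]/Y[:,2],c["cx"]+f*Y[:,0]/Y[:,2]]
        d=(q-obs); d[4:6,0]=0  # only columns for side extremes
        return np.r_[d.ravel()]
    r=least_squares(e,[0,-12,0,0,0,0.12]); return r.x,e(r.x)
if __name__=="__main__":
    H=load("wH.pkl");L_=load("wL.pkl")
    a,e=fitb(H,[(35,327),(627,345),(325,167),(328,482),(180,0),(483,0),(330,93)]); print(np.round(a,3),np.round(e,1))
    b,e=fitb(L_,[(25,343),(635,367),(325,183),(333,497),(177,0),(487,0),(330,103)]); print(np.round(b,3),np.round(e,1))
    for n,v,c in (("H",a,H),("L",b,L_)):
        R0=np.c_[[0,1,0],[0,0,-1],[-1,0,0]];M=Rot.from_rotvec(v[3:]).as_matrix()@R0
        p,q=c["pose"];Q=RM(q).as_matrix(); W=Q@M
        crown=p+Q@(M@[0,0,73]+v[:3]); print(n,"crown-TCP",np.round(crown-p,1),"up",np.round(W[:,2],3),"bore az",np.degrees(np.arctan2(W[1,0],W[0,0])))
        y=Q[:,1];print(" along yh",(crown-p)@np.r_[y[:2]/np.hypot(*y[:2]),0])
E
python3 brfit.py
```

```text
[-2.9300e-01 -1.2657e+01  4.6300e-01  8.9000e-02  3.0000e-03  9.2000e-02] [ 0.2  1.6 -1.1 -0.4  1.1  0.3 -0.5 -0.6  0.  -3.9  0.   1.6  0.3  1.2]
[ 3.9900e-01 -1.3141e+01  6.6600e-01  9.0000e-02  4.0000e-03  1.4900e-01] [ 0.5  2.6 -1.7 -0.3  1.4  0.4  0.2 -2.   0.  -4.1  0.   1.9 -0.4  1.4]
H crown-TCP [-7.9 -6.7 74.8] up [0.024 0.017 1.   ] bore az 32.524763029885904
 along yh -10.35848212426403
L crown-TCP [-12.6  -7.7  74.2] up [-0.022 -0.008  1.   ] bore az 24.895906432093266
 along yh -14.774126635325308
```

```bash
python3 -m jog '[[1,[3,0.5,0],[0,0,0]],[1,[5.5,1,0],[0,0,0]],[1,[5.5,1,0],[0,0,0]],[1,[5.5,1,0],[0,0,0]]]'
cat > pos.py <<'E'
from plan import *
SEAT=np.array([581.6,-25.9,246.]);TH=np.radians(11)
AL,UP=-14.8,74.2
def where(s,al=AL,up=UP,seat=SEAT):
    y=RM(s["tool_rot"]).as_matrix()[:,1]; yh=np.r_[y[:2]/np.hypot(*y[:2]),0]
    cr=np.array(s["position"])+al*yh+[0,0,up]; d=cr-seat
    hx=np.array([d[0]*np.cos(TH)+d[1]*np.sin(TH),-d[0]*np.sin(TH)+d[1]*np.cos(TH),d[2]])
    print("crown",np.round(cr,1),"hook frame",np.round(hx,1)); return hx
def tohook(s,dh):  # hook-frame shift -> tool shift
    w=np.array([dh[0]*np.cos(TH)-dh[1]*np.sin(TH),dh[0]*np.sin(TH)+dh[1]*np.cos(TH),dh[2]])
    print("tool shift",np.round(RM(s["tool_rot"]).inv().apply(w),1))
E
python3 - <<'E'
from pos import *
s=st();show(s);h=where(s);tohook(s,[-9-h[0],-h[1],28.6-h[2]])
E
```

```text
time: 23.42
position: [564.9, -24.2, 200.1]
tool_rot: [0.589, 0.314, 0.633, -0.391]
contact_force: [0.2, 0.4, -5.3]
grip_width: 0.152
t 23.43 p [564.9 -24.2 200.1] F [ 0.2  0.4 -5.3] T [-0.93  1.62 -0.06] g 0.152
j [0.24  0.867 0.215 2.39  4.056 1.637 1.554]
x [-0.109 -0.064 -0.992] y [ 0.859  0.497 -0.126] z [ 0.501 -0.865  0.001]
crown [552.1 -31.6 274.3] hook frame [-30.1   0.   28.3]
tool shift [-2.8 19.7  6.9]
```

```bash
python3 -m jog '[[1,[-0.5,3,1],[0,0,0]],[1,[-1,6,2],[0,0,0]],[1,[-1.4,9,3],[0,0,0]],[1,[-1.7,11.5,4],[0,0,0]],[1,[-1.7,11.5,4],[0,0,0]]]'
python3 - <<'E'
from pos import *
from workcell import read_camera
s=st();show(s);h=where(s);tohook(s,[-8-h[0],-h[1],28.4-h[2]])
c=read_camera("wrist"); c["pose"]=(np.array(s["position"]),np.array(s["tool_rot"])); save(c,"wM.pkl")
crop(c["frame"],90,290,210,430,3,"pics/wM.png")
E
```

```text
time: 24.05
position: [577.1, -21.7, 200.4]
tool_rot: [0.589, 0.314, 0.633, -0.391]
contact_force: [-0.5, 1.0, -5.1]
grip_width: 0.156
t 24.05 p [577.1 -21.7 200.4] F [-0.5  1.  -5.1] T [-0.92  1.63  0.05] g 0.156
j [0.227 0.862 0.208 2.37  4.038 1.617 1.535]
x [-0.108 -0.064 -0.992] y [ 0.858  0.497 -0.126] z [ 0.501 -0.865  0.001]
crown [564.3 -29.1 274.6] hook frame [-17.6   0.1  28.6]
tool shift [-0.9  9.   3.2]
```

View pics/wM.png

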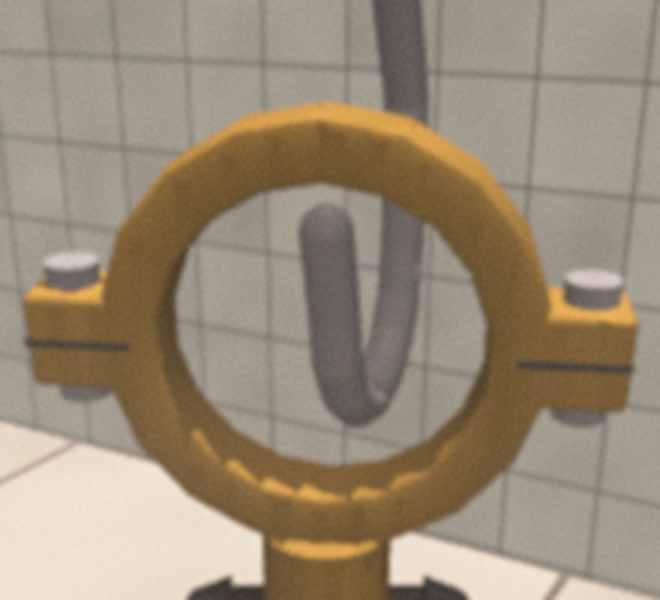

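```bash
python3 -m jog '[[1,[-0.3,2.5,0.9],[0,0,0]],[1,[-0.6,5,1.8],[0,0,0]],[1,[-0.9,7.5,2.7],[0,0,0]],[1,[-1,9,3.2],[0,0,0]],[1,[-1,9,3.2],[0,0,0]]]'
python3 - <<'E'
from pos import *
from workcell import read_camera
s=st();show(s);h=where(s);tohook(s,[-6-h[0],-h[1],22-h[2]])
c=read_camera("wrist"); c["pose"]=(np.array(s["position"]),np.array(s["tool_rot"])); save(c,"wN.pkl")
crop(c["frame"],90,290,210,430,3,"pics/wN.png")
c=read_camera("side"); save(c,"sN.pkl"); crop(c["frame"],185,265,290,370,8,"pics/sN.png")
E
```

```text
time: 24.72
position: [586.5, -19.9, 200.3]
tool_rot: [0.589, 0.314, 0.633, -0.391]
contact_force: [-0.8, -0.8, -5.2]
grip_width: 0.156
t 24.73 p [586.5 -19.9 200.3] F [-0.8 -0.8 -5.2] T [-0.92  1.57 -0.01] g 0.156
j [0.218 0.86  0.202 2.354 4.025 1.602 1.522]
x [-0.109 -0.064 -0.992] y [ 0.858  0.497 -0.126] z [ 0.501 -0.865  0.001]
crown [573.7 -27.4 274.5] hook frame [-8.   0.1 28.5]
tool shift [6.2 2.7 0.7]
```

View pics/wN.png

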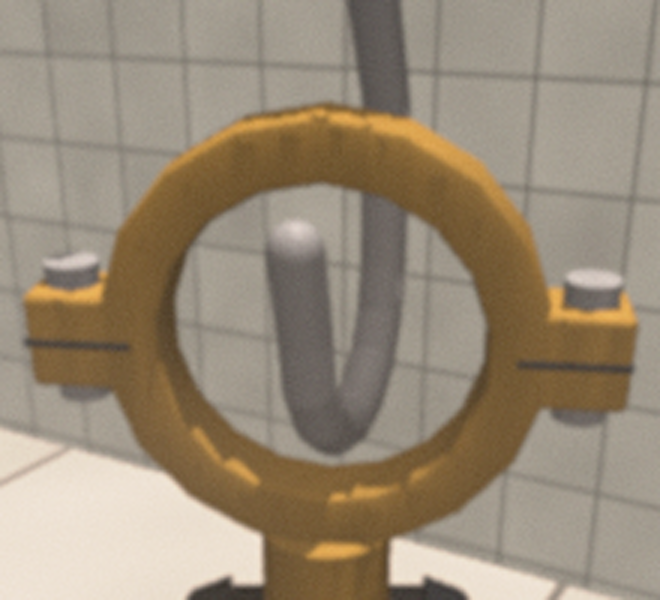

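View pics/sN.png

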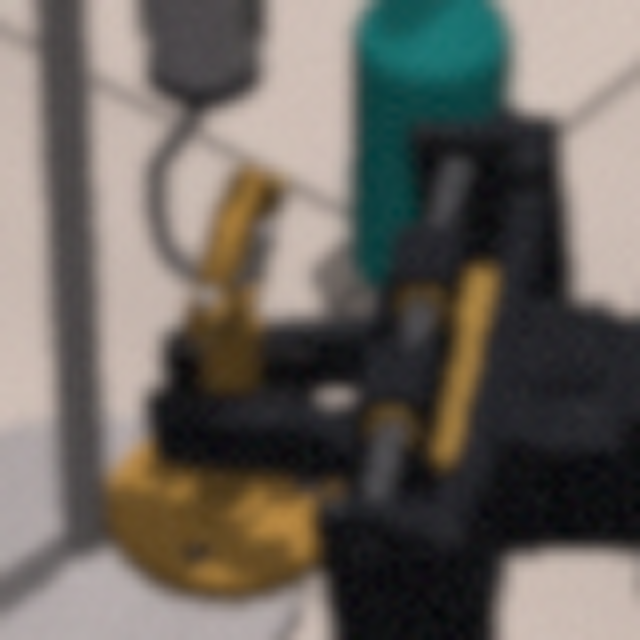

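```bash
cat >> pos.py <<'E'
def go(s,ch,h,n,f=7.2,al=AL,up=UP):
    cr=SEAT+np.array([ch[0]*np.cos(TH)-ch[1]*np.sin(TH),ch[0]*np.sin(TH)+ch[1]*np.cos(TH),ch[2]])
    yh=np.array([np.cos(np.radians(h)),np.sin(np.radians(h)),0]); P=cr-al*yh-[0,0,up]
    y=Rt(h,f).as_matrix()[:,1]; G=P-11*y
    rows(s,G,h,f,n)
E
python3 - <<'E'
from pos import *
s=st();go(s,[-3,0,9],27,8)
E
```

```text
from [577. -26. 202.] h 30.1 f 7.2 roll -0.0
[g,[2, 1, 0],[0.01, 0.0, 0.0]], 
[g,[5, 2, 1],[0.01, 0.0, 0.0]], 
[g,[7, 3, 1],[0.02, 0.0, 0.0]], 
[g,[9, 4, 1],[0.03, 0.0, 0.0]], 
[g,[12, 5, 2],[0.03, 0.0, 0.0]], 
[g,[14, 5, 2],[0.04, 0.01, 0.0]], 
[g,[16, 6, 2],[0.05, 0.01, 0.0]], 
[g,[19, 7, 2],[0.05, 0.01, 0.0]], 
j end [0.21 0.91 0.17 2.36 3.93 1.63 1.56] max dj/row 0.01 elb [ 379. -125.  660.] wr [ 309. -164.  221.]
```

```bash
python3 -m jog '[[1,[2,1,0],[0.01,0,0]],[1,[5,2,1],[0.01,0,0]],[1,[7,3,1],[0.02,0,0]],[1,[9,4,1],[0.03,0,0]],[1,[12,5,2],[0.03,0,0]],[1,[14,5,2],[0.04,0.01,0]],[1,[16,6,2],[0.05,0.01,0]],[1,[19,7,2],[0.05,0.01,0]],[1,[19,7,2],[0.05,0.01,0]]]'
python3 - <<'E'
from pos import *
from workcell import read_camera
s=st();show(s);h=where(s);go(s,[0,0,0],25,5)
c=read_camera("wrist"); c["pose"]=(np.array(s["position"]),np.array(s["tool_rot"])); save(c,"wO.pkl")
crop(c["frame"],90,290,210,430,3,"pics/wO.png")
c=read_camera("side"); save(c,"sO.pkl"); crop(c["frame"],185,265,290,370,8,"pics/sO.png")
E
```

```text
time: 25.95
position: [591.3, -19.4, 180.2]
tool_rot: [0.578, 0.33, 0.627, -0.405]
contact_force: [-0.1, 0.7, -4.6]
grip_width: 0.156
t 25.95 p [591.3 -19.4 180.2] F [-0.1  0.7 -4.6] T [-0.84  1.63  0.02] g 0.156
j [0.213 0.913 0.164 2.358 3.938 1.622 1.564]
x [-0.114 -0.055 -0.992] y [ 0.882  0.453 -0.126] z [ 0.457 -0.89  -0.003]
crown [578.2 -26.2 254.4] hook frame [-3.4  0.4  8.4]
from [582. -24. 182.] h 27.2 f 7.3 roll 0.0
[g,[2, 1, 0],[0.01, 0.0, 0.0]], 
[g,[3, 2, 1],[0.02, 0.0, 0.0]], 
[g,[5, 3, 1],[0.02, 0.0, 0.0]], 
[g,[6, 3, 2],[0.03, 0.0, 0.0]], 
[g,[8, 4, 2],[0.04, 0.0, 0.0]], 
j end [0.2  0.94 0.14 2.36 3.87 1.64 1.59] max dj/row 0.01 elb [ 387. -125.  650.] wr [ 307. -154.  212.]
```

View pics/wO.png

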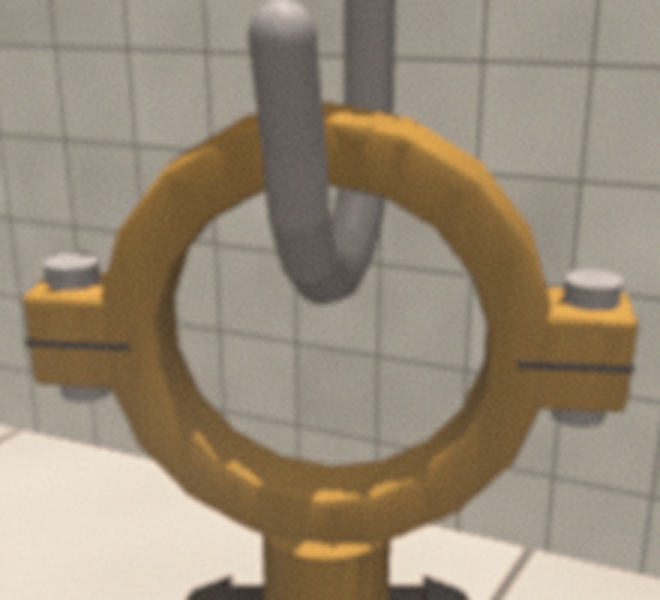

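View pics/sO.png

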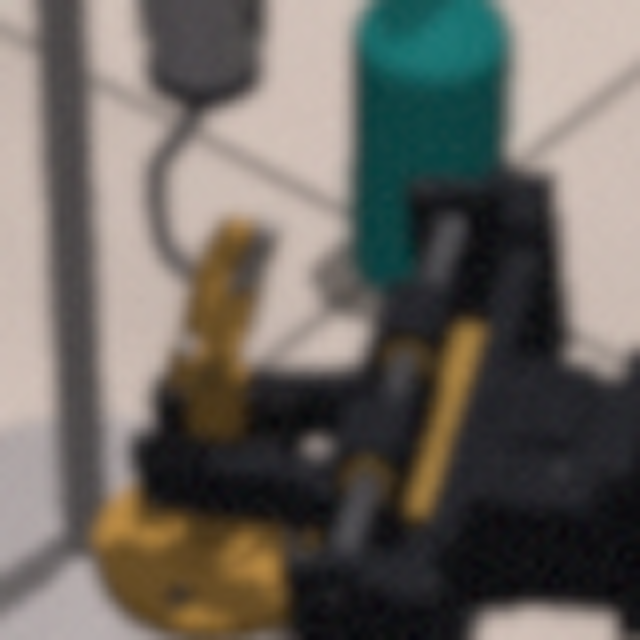

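Run:
```python
from pos import *
L=[json.loads(l) for l in open("log.jsonl")]
F=np.array([l["contact_force"] for l in L if l["grip_width"]>.9]);print(len(F),F.mean(0),F.std(0))
F=np.array([l["contact_force"] for l in L if l["grip_width"]<.2 and abs(l["contact_force"][2])>4 and abs(l["contact_force"][2])<7]);print(len(F),F.mean(0),F.std(0))
s=st();go(s,[-1,0,3],25,6,f=10.2,al=-10.9,up=74.9)
```

```text
15 [-0.01023026 -0.15812497 -0.08986359] [0.72896702 0.622258   0.7336324 ]
19 [ 0.04098676 -0.11834137 -5.0324921 ] [0.57840419 0.62525339 0.32572533]
from [582. -25. 182.] h 27.2 f 7.3 roll 0.0
[g,[1, 0, 0],[0.01, 0.0, -0.01]], 
[g,[2, 0, 0],[0.01, 0.0, -0.02]], 
[g,[3, 0, 1],[0.02, 0.0, -0.03]], 
[g,[4, -1, 1],[0.03, 0.0, -0.03]], 
[g,[5, -1, 1],[0.03, 0.0, -0.04]], 
[g,[6, -1, 1],[0.04, 0.0, -0.05]], 
j end [0.19 0.89 0.17 2.38 3.88 1.57 1.56] max dj/row 0.01 elb [ 373. -117.  670.] wr [ 305. -155.  231.]
```

```bash
python3 -m jog '[[1,[1,0,0],[0.01,0,-0.01]],[1,[2,0,0],[0.01,0,-0.02]],[1,[3,0,1],[0.02,0,-0.03]],[1,[4,-1,1],[0.03,0,-0.03]],[1,[5,-1,1],[0.03,0,-0.04]],[1,[6,-1,1],[0.04,0,-0.05]],[1,[6,-1,1],[0.04,0,-0.05]]]'
python3 - <<'E'
from pos import *
from workcell import read_camera,r
s=st();show(s);where(s,al=-10.9,up=74.9)
F=[]
for k in range(6):
    c=read_camera("wrist" if k<5 else "side"); F.append(r.get_state()["contact_force"])
    if k==4: crop(c["frame"],30,290,180,460,2.5,"pics/wP.png")
F=np.array(F);print(F.mean(0),F.std(0)); crop(c["frame"],185,285,280,380,6,"pics/sP.png")
go(s,[0,0,-8],24,6,f=10.2,al=-10.9,up=74.9)
E
```

```text
time: 26.92
position: [590.2, -21.1, 174.8]
tool_rot: [0.561, 0.326, 0.626, -0.432]
contact_force: [-0.6, -0.2, -5.6]
grip_width: 0.154
t 26.93 p [590.2 -21.1 174.8] F [-0.6 -0.2 -5.6] T [-0.75  1.6   0.02] g 0.154
j [0.205 0.883 0.145 2.385 3.88  1.559 1.573]
x [-0.158 -0.077 -0.984] y [ 0.893  0.414 -0.176] z [ 0.421 -0.907  0.003]
crown [580.3 -25.6 249.7] hook frame [-1.2  0.5  3.7]
[ 0.45321208  0.4311387  -5.05134815] [0.29415393 0.47163112 0.45165428]
from [580. -26. 177.] h 24.9 f 10.1 roll -0.0
[g,[2, 1, 0],[0.0, 0.0, -0.0]], 
[g,[4, 1, 0],[0.0, 0.0, -0.0]], 
[g,[6, 2, 0],[0.01, 0.0, -0.0]], 
[g,[8, 2, 1],[0.01, 0.0, -0.0]], 
[g,[9, 3, 1],[0.01, 0.0, -0.0]], 
[g,[11, 3, 1],[0.01, 0.01, -0.0]], 
j end [0.2  0.91 0.13 2.38 3.85 1.57 1.59] max dj/row 0.01 elb [ 381. -124.  658.] wr [ 304. -150.  220.]
```

View pics/wP.png

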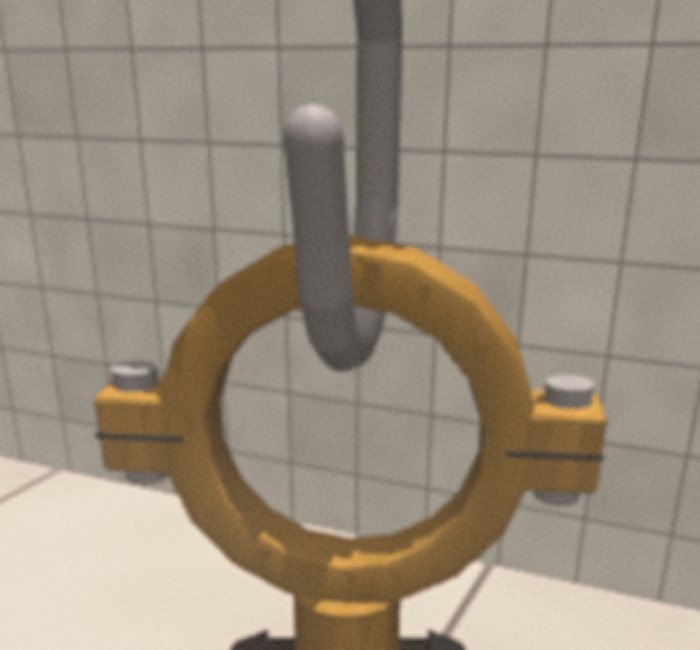

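View pics/sP.png

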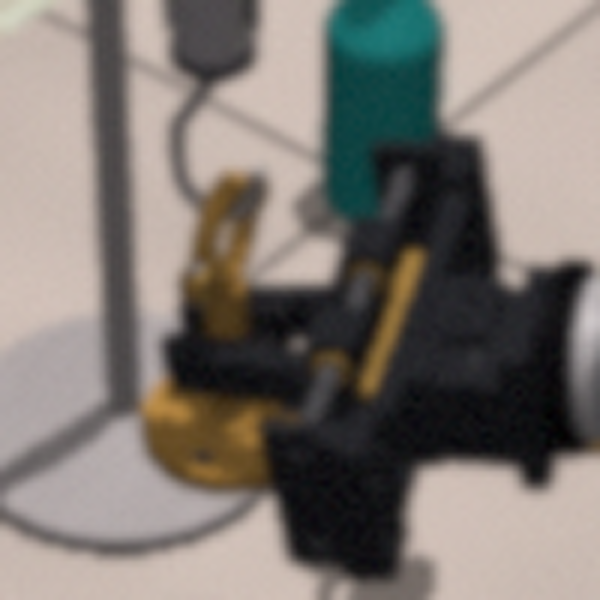

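Run:
```python
from pos import *
s=st();go(s,[0,0,-18],23,9,f=10.1,al=-10.9,up=74.9)
```

```text
from [580. -26. 177.] h 24.9 f 10.1 roll -0.0
[g,[2, 1, 0],[0.0, 0.0, 0.0]], 
[g,[5, 1, 0],[0.01, 0.0, 0.0]], 
[g,[7, 2, 0],[0.01, 0.0, 0.0]], 
[g,[9, 2, 0],[0.01, 0.0, 0.0]], 
[g,[12, 3, 0],[0.02, 0.01, 0.0]], 
[g,[14, 3, 1],[0.02, 0.01, 0.0]], 
[g,[16, 4, 1],[0.02, 0.01, 0.0]], 
[g,[19, 4, 1],[0.03, 0.01, 0.0]], 
[g,[21, 5, 1],[0.03, 0.01, 0.0]], 
j end [0.2  0.94 0.12 2.38 3.82 1.6  1.61] max dj/row 0.01 elb [ 390. -126.  646.] wr [ 302. -145.  209.]
```

```bash
python3 -m jog '[[1,[2,1,0],[0,0,0]],[1,[5,1,0],[0.01,0,0]],[1,[7,2,0],[0.01,0,0]],[1,[9,2,0],[0.01,0,0]],[1,[12,3,0],[0.02,0.01,0]],[1,[14,3,1],[0.02,0.01,0]],[1,[16,4,1],[0.02,0.01,0]],[1,[19,4,1],[0.03,0.01,0]],[1,[21,5,1],[0.03,0.01,0]],[1,[21,5,1],[0.03,0.01,0]]]'
python3 - <<'E'
from pos import *
from workcell import read_camera,r
s=st();show(s);h=where(s,al=-10.9,up=74.9)
F=[]
for k in range(6):
    c=read_camera("wrist"); F.append(r.get_state()["contact_force"])
crop(c["frame"],30,290,180,460,2.5,"pics/wQ.png")
F=np.array(F);print(F.mean(0),F.std(0)); 
go(s,[0,0,-36],22,9,f=10.1,al=-10.9,up=74.9)
E
```

```text
time: 28.48
position: [591.8, -21.6, 152.9]
tool_rot: [0.553, 0.336, 0.623, -0.44]
contact_force: [0.4, 0.2, -2.7]
grip_width: 0.153
t 28.48 p [591.8 -21.6 152.9] F [ 0.4  0.2 -2.7] T [-0.61  1.38  0.  ] g 0.153
j [0.216 0.943 0.107 2.378 3.829 1.585 1.614]
x [-0.162 -0.068 -0.984] y [ 0.905  0.387 -0.176] z [ 0.393 -0.92  -0.002]
crown [581.8 -25.9 227.8] hook frame [  0.2  -0.  -18.2]
[ 0.31730991  0.40578512 -3.44500327] [0.21582587 0.49340323 0.98172907]
from [582. -26. 155.] h 23.1 f 10.1 roll 0.0
[g,[2, 0, 0],[0.0, 0.0, 0.0]], 
[g,[4, 1, 0],[0.0, 0.0, 0.0]], 
[g,[6, 1, 0],[0.01, 0.0, 0.0]], 
[g,[8, 1, 0],[0.01, 0.0, 0.0]], 
[g,[10, 2, 0],[0.01, 0.0, 0.0]], 
[g,[12, 2, 0],[0.01, 0.0, 0.0]], 
[g,[14, 2, 0],[0.02, 0.0, 0.0]], 
[g,[16, 3, 0],[0.02, 0.0, 0.0]], 
[g,[18, 3, 0],[0.02, 0.0, 0.0]], 
j end [0.22 0.99 0.09 2.37 3.79 1.62 1.64] max dj/row 0.01 elb [ 402. -134.  625.] wr [ 300. -140.  191.]
```

View pics/wQ.png

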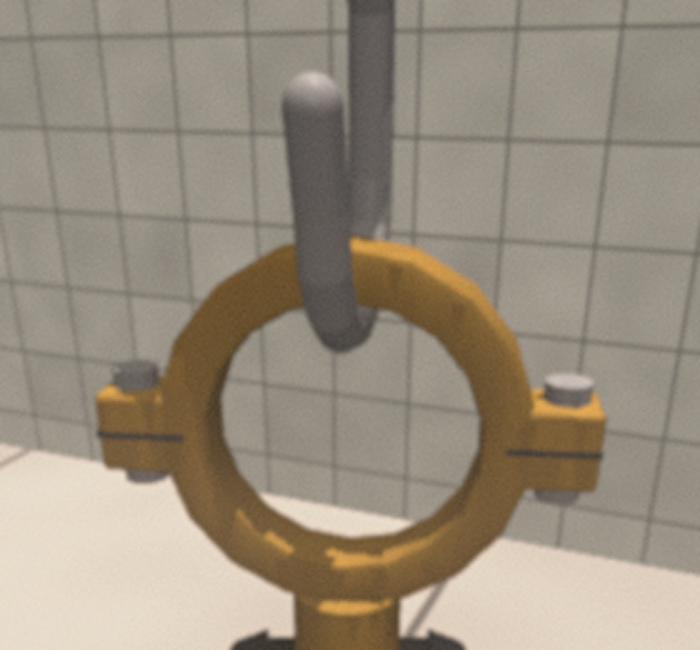

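```bash
python3 -m jog '[[1,[2,0,0],[0,0,0]],[1,[4,1,0],[0,0,0]],[1,[6,1,0],[0.01,0,0]],[1,[8,1,0],[0.01,0,0]],[1,[10,2,0],[0.01,0,0]],[1,[12,2,0],[0.01,0,0]],[1,[14,2,0],[0.02,0,0]],[1,[16,3,0],[0.02,0,0]],[1,[18,3,0],[0.02,0,0]],[1,[18,3,0],[0.02,0,0]]]'
python3 - <<'E'
from pos import *
from workcell import read_camera,r
s=st();show(s);h=where(s,al=-10.9,up=74.9)
F=[]
for k in range(8):
    c=read_camera("side"); F.append(r.get_state()["contact_force"])
crop(c["frame"],80,300,250,410,2.7,"pics/sR.png")
F=np.array(F);print(F.mean(0),F.std(0)); 
go(s,[0,0,-48],21,6,f=10.1,al=-10.9,up=74.9)
E
```

```text
time: 30.02
position: [591.7, -21.8, 134.8]
tool_rot: [0.55, 0.342, 0.618, -0.446]
contact_force: [0.2, 0.0, -2.3]
grip_width: 0.156
t 30.02 p [591.7 -21.8 134.8] F [ 0.2  0.  -2.3] T [-0.43  1.08 -0.  ] g 0.156
j [0.219 0.994 0.086 2.37  3.794 1.614 1.649]
x [-0.162 -0.068 -0.985] y [ 0.913  0.368 -0.175] z [ 0.374 -0.927  0.002]
crown [581.6 -25.9 209.7] hook frame [ -0.   -0.  -36.3]
[ 0.89235504 -0.03290872 -1.59611463] [0.50277378 0.41472728 0.33695085]
from [582. -26. 137.] h 22.0 f 10.1 roll -0.0
[g,[2, 0, 0],[0.0, 0.0, -0.0]], 
[g,[4, 1, 0],[0.01, 0.0, -0.0]], 
[g,[6, 1, 0],[0.01, 0.0, -0.0]], 
[g,[8, 1, 0],[0.01, 0.0, -0.0]], 
[g,[10, 2, 0],[0.01, 0.0, -0.0]], 
[g,[12, 2, 0],[0.02, 0.01, -0.0]], 
j end [0.22 1.03 0.07 2.36 3.77 1.63 1.67] max dj/row 0.01 elb [ 411. -137.  611.] wr [ 298. -135.  179.]
```

View pics/sR.png

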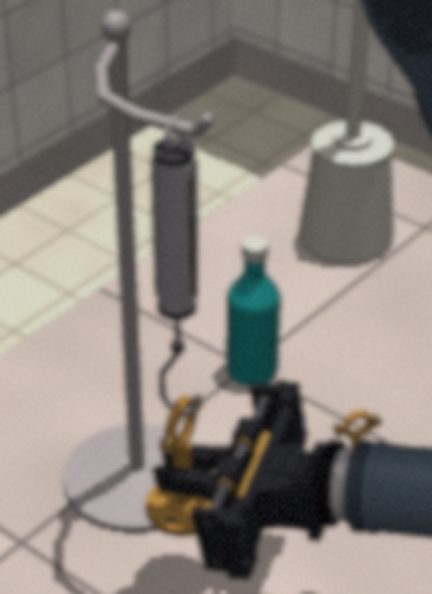

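```bash
python3 -m jog '[[1,[2,0,0],[0,0,0]],[1,[4,1,0],[0.01,0,0]],[1,[6,1,0],[0.01,0,0]],[1,[8,1,0],[0.01,0,0]],[1,[10,2,0],[0.01,0,0]],[1,[12,2,0],[0.02,0.01,0]],[1,[14,2,0],[0.02,0.01,0]],[1,[14,2,0],[0.02,0.01,0]],[1,[14,2,0],[0.02,0.01,0]]]'
python3 - <<'E'
from pos import *
from workcell import read_camera,r
s=st();show(s);h=where(s,al=-10.9,up=74.9)
F=[];T=[]
for k in range(24):
    c=read_camera("wrist"); q=r.get_state(); F.append(q["contact_force"]); T.append(q["torque"])
F=np.array(F);print(F.mean(0),F.std(0)/5); print(np.mean(T,0),r.get_state()["position"])
crop(c["frame"],30,290,180,460,2.5,"pics/wS.png")
E
```

```text
time: 31.55
position: [591.3, -22.1, 120.9]
tool_rot: [0.543, 0.35, 0.616, -0.451]
contact_force: [1.2, -0.1, 0.4]
grip_width: 0.155
t 31.55 p [591.3 -22.1 120.9] F [ 1.2 -0.1  0.4] T [-0.32  0.85 -0.08] g 0.155
j [0.221 1.034 0.068 2.365 3.762 1.637 1.668]
x [-0.165 -0.059 -0.985] y [ 0.92   0.349 -0.175] z [ 0.354 -0.935 -0.004]
crown [581.1 -25.9 195.8] hook frame [ -0.5   0.1 -50.2]
[ 0.96065788  0.28214367 -0.03626236] [0.08910485 0.11079722 0.08663652]
[-0.32346275  0.87893715 -0.02752542] [591.25099336 -21.99177589 120.84873765]
```

View pics/wS.png

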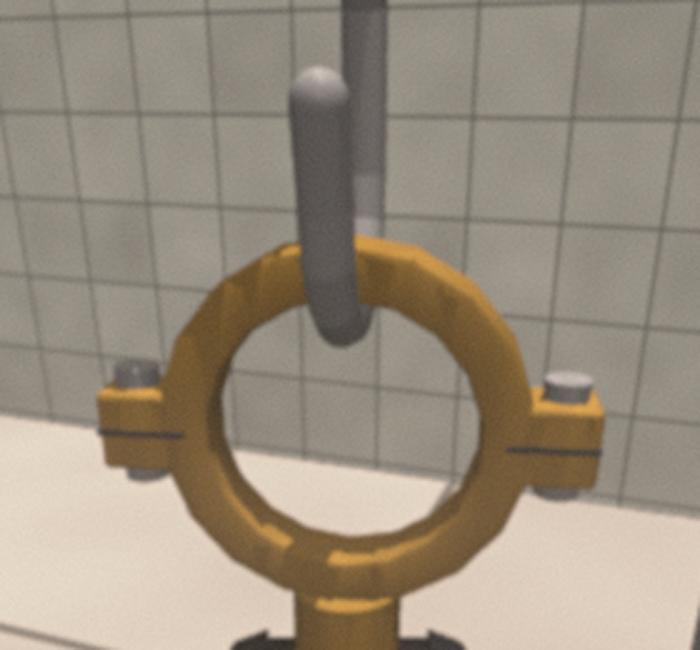

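```bash
python3 -m jog '[[1,[-0.2,1,0.2],[0,0,0]],[1,[-0.3,1.5,0.3],[0,0,0]],[1,[-0.3,1.5,0.3],[0,0,0]]]'
python3 - <<'E'
from pos import *
from workcell import read_camera,r
s=st();show(s);h=where(s,al=-10.9,up=74.9)
F=[];T=[]
for k in range(16):
    c=read_camera("side"); q=r.get_state(); F.append(q["contact_force"]); T.append(q["torque"])
F=np.array(F);print(F.mean(0),F.std(0)/4); print(np.mean(T,0),r.get_state()["position"])
crop(c["frame"],80,300,250,410,2.7,"pics/sS.png"); save(c,"sS.pkl")
E
```

```text
time: 33.12
position: [592.7, -21.8, 120.9]
tool_rot: [0.543, 0.35, 0.616, -0.451]
contact_force: [-0.6, -0.2, -0.3]
grip_width: 0.154
t 33.12 p [592.7 -21.8 120.9] F [-0.6 -0.2 -0.3] T [-0.37  0.85 -0.  ] g 0.154
j [0.22  1.033 0.067 2.362 3.76  1.633 1.666]
x [-0.165 -0.059 -0.984] y [ 0.92   0.349 -0.175] z [ 0.354 -0.935 -0.004]
crown [582.5 -25.7 195.8] hook frame [  1.    0.1 -50.2]
[-0.61249917 -0.26672711 -0.3437912 ] [0.14254252 0.1215357  0.10416389]
[-0.32614642  0.83632938  0.01448427] [592.77585415 -21.73593603 120.89267723]
```

```bash
python3 -m jog '[[1,[0.5,-0.3,0],[0,0,0]],[1,[1.1,-0.4,-0.1],[0,0,0]],[1,[1.1,-0.4,-0.1],[0,0,0]],[1,[1.1,-0.4,-0.1],[0,0,0]]]' 3
python3 - <<'E'
from pos import *
from workcell import read_camera,r
s=st();show(s);h=where(s,al=-10.9,up=74.9)
F=[];T=[]
for k in range(16):
    c=read_camera("wrist"); q=r.get_state(); F.append(q["contact_force"]); T.append(q["torque"])
F=np.array(F);print(F.mean(0),F.std(0)/4); print(np.mean(T,0),q["position"],q["grip_width"])
crop(c["frame"],30,290,180,460,2.5,"pics/wT.png")
E
```

```text
time: 34.42
position: [592.2, -21.9, 119.9]
tool_rot: [0.543, 0.35, 0.616, -0.451]
contact_force: [0.3, -0.3, 0.2]
grip_width: 0.164
t 34.42 p [592.2 -21.9 119.9] F [ 0.3 -0.3  0.2] T [-0.3   0.81  0.01] g 0.164
j [0.221 1.036 0.067 2.362 3.761 1.636 1.668]
x [-0.165 -0.058 -0.985] y [ 0.92   0.349 -0.175] z [ 0.354 -0.935 -0.004]
crown [582.  -25.8 194.8] hook frame [  0.4   0.1 -51.2]
[-0.39349231 -0.14079361 -0.03322255] [0.08858112 0.1039423  0.10102336]
[-0.32420988  0.82613768  0.01104684] [592.20489737 -21.87401916 119.86308247] 0.17261119188366897
```

View pics/wT.png

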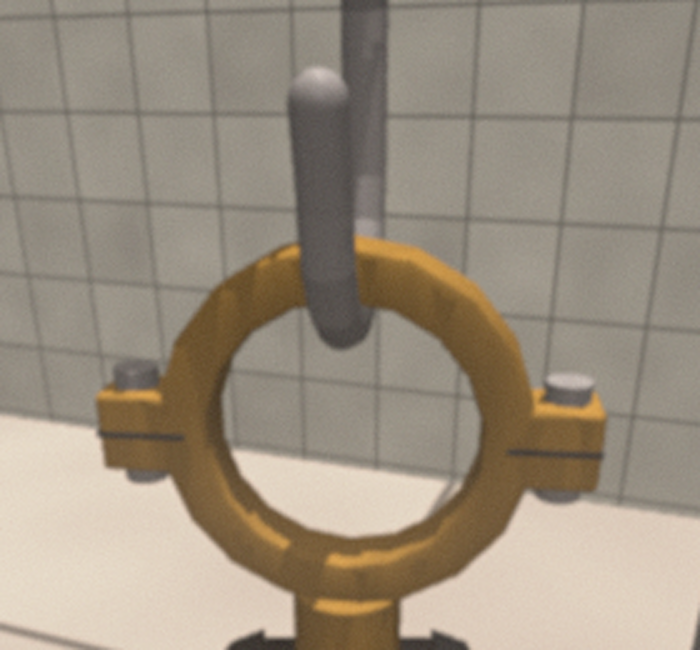

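```bash
python3 -m jog '[[0.5,[0,0,0],[0,0,0]],[0.2,[0,0,0],[0,0,0]],[0,[0,0,0],[0,0,0]],[0,[0,0,0],[0,0,0]],[-0.5,[0,0,0],[0,0,0]],[-0.7,[0,0,0],[0,0,0]],[-0.7,[0,0,0],[0,0,0]],[-0.7,[0,0,0],[0,0,0]]]'
python3 - <<'E'
from pos import *
from workcell import read_camera,r
s=st();show(s)
c=read_camera("wrist");crop(c["frame"],30,480,100,540,1.5,"pics/wU.png")
c["pose"]=(np.array(s["position"]),np.array(s["tool_rot"])); save(c,"wU.pkl")
E
```

```text
time: 36.22
position: [592.2, -21.9, 119.8]
tool_rot: [0.543, 0.35, 0.616, -0.451]
contact_force: [1.1, -0.1, -0.4]
grip_width: 0.845
t 36.23 p [592.2 -21.9 119.8] F [ 1.1 -0.1 -0.4] T [-0.33  0.76  0.05] g 0.845
j [0.221 1.036 0.067 2.362 3.761 1.636 1.668]
x [-0.165 -0.058 -0.984] y [ 0.92   0.349 -0.175] z [ 0.354 -0.935 -0.004]
```

View pics/wU.png

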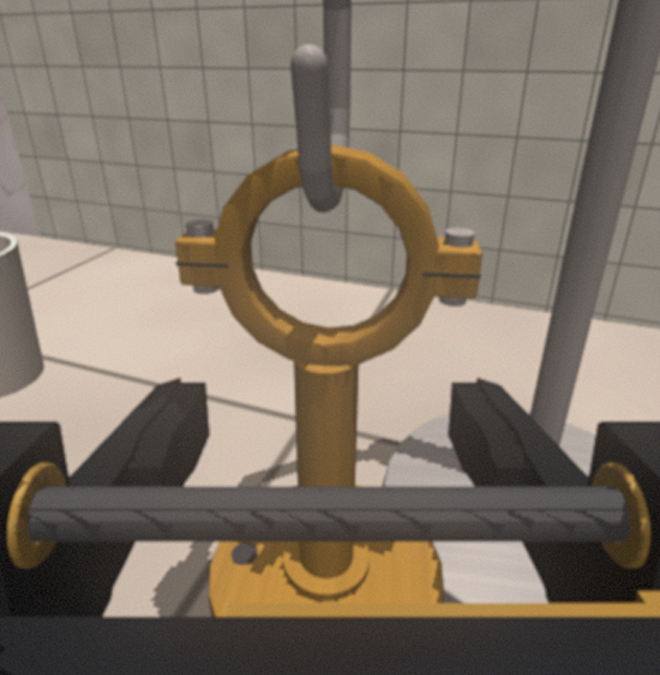

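Run:
```python
from pos import *
s=st()
G=np.array(s["position"])-12*RM(s["tool_rot"]).as_matrix()[:,1]
rows(s,G,37,10,7)
j=np.array(s["joint_positions"])
run(j,[(G,20.8,10),(G,37,10),(G-np.array([.8,.6,0])*60,37,10),(G-np.array([.8,.6,0])*110,37,10)])
```

```text
from [582. -26. 122.] h 20.8 f 10.1 roll 0.0
[g,[0, 0, 0],[-0.04, -0.01, 0.0]], 
[g,[0, 0, -1],[-0.08, -0.02, 0.0]], 
[g,[0, -1, -1],[-0.12, -0.02, 0.0]], 
[g,[0, -1, -2],[-0.16, -0.03, 0.0]], 
[g,[0, -1, -2],[-0.2, -0.04, 0.0]], 
[g,[0, -1, -3],[-0.24, -0.05, 0.0]], 
[g,[0, -1, -3],[-0.28, -0.05, 0.0]], 
j end [0.26 1.03 0.2  2.22 4.16 1.59 1.56] max dj/row 0.06 elb [ 404. -152.  613.] wr [ 338. -209.  176.]
[581.14267734 -26.09480799 121.95975323] 37 10 j [0.26 1.03 0.2  2.22 4.16 1.59 1.56] err 0.0 elb [ 404. -152.  613.] wr [ 338. -209.  176.] clr 222
[533.14267734 -62.09480799 121.95975323] 37 10 j [0.34 1.05 0.26 2.26 4.28 1.67 1.61] err 0.0 elb [ 394. -187.  605.] wr [ 290. -245.  176.] clr 238
[493.14267734 -92.09480799 121.95975323] 37 10 j [0.42 1.07 0.32 2.28 4.39 1.72 1.65] err 0.0 elb [ 384. -217.  597.] wr [ 250. -275.  176.] clr 268
```

```bash
python3 -m jog '[[-1,[0,0,0],[0,0,0]],[-1,[0,0,0],[-0.04,-0.01,0]],[-1,[0,0,-1],[-0.08,-0.02,0]],[-1,[0,-1,-1],[-0.12,-0.02,0]],[-1,[0,-1,-2],[-0.16,-0.03,0]],[-1,[0,-1,-2],[-0.2,-0.04,0]],[-1,[0,-1,-3],[-0.24,-0.05,0]],[-1,[0,-1,-3],[-0.28,-0.05,0]]]'
python3 - <<'E'
from pos import *
s=st();show(s)
y=RM(s["tool_rot"]).as_matrix()[:,1]
G=np.array(s["position"])-11*y
rows(s,G-110*np.r_[y[:2]/np.hypot(*y[:2]),0],37,10,8)
E
```

```text
time: 37.28
position: [590.1, -19.3, 120.0]
tool_rot: [0.602, 0.259, 0.66, -0.368]
contact_force: [-0.1, 0.8, 0.4]
grip_width: 1.001
t 37.27 p [590.1 -19.3 120. ] F [-0.1  0.8  0.4] T [-0.57  0.67  0.  ] g 1.001
j [0.261 1.025 0.201 2.214 4.165 1.588 1.552]
x [-0.141 -0.102 -0.985] y [ 0.785  0.595 -0.174] z [ 0.604 -0.797 -0.004]
from [581. -26. 122.] h 37.2 f 10.0 roll 0.0
[g,[2, -14, 0],[0.0, -0.0, 0.0]], 
[g,[5, -27, 0],[0.0, -0.0, 0.0]], 
[g,[7, -41, 0],[0.0, -0.0, 0.0]], 
[g,[10, -54, 0],[0.0, -0.0, 0.0]], 
[g,[12, -68, 0],[0.0, -0.0, 0.0]], 
[g,[14, -81, 0],[0.0, -0.0, 0.0]], 
[g,[17, -95, 0],[0.0, -0.0, 0.0]], 
[g,[19, -108, 0],[0.0, -0.0, 0.0]], 
j end [0.42 1.07 0.32 2.28 4.39 1.72 1.65] max dj/row 0.03 elb [ 383. -219.  598.] wr [ 251. -276.  176.]
```

```bash
python3 -m jog '[[-1,[1,-8,0],[0,0,0]],[-1,[4,-20,0],[0,0,0]],[-1,[6,-34,0],[0,0,0]],[-1,[9,-48,0],[0,0,0]],[-1,[11,-62,0],[0,0,0]],[-1,[13,-75,0],[0,0,0]],[-1,[16,-90,0],[0,0,0]],[-1,[18,-100,0],[0,0,0]],[-1,[18,-105,0],[0,0,0]],[-1,[18,-105,0],[0,0,0]]]'
python3 - <<'E'
from pos import *
from workcell import read_camera
s=st();show(s)
c=read_camera("wrist");cv2.imwrite("pics/wV.png",c["frame"][:,:,::-1])
c=read_camera("side");save(c,"sV1.pkl");crop(c["frame"],60,360,220,420,2,"pics/sV.png")
E
```

```text
time: 38.52
position: [505.1, -83.8, 120.6]
tool_rot: [0.602, 0.259, 0.66, -0.368]
contact_force: [0.1, 0.7, 0.1]
grip_width: 1.001
t 38.52 p [505.1 -83.8 120.6] F [0.1 0.7 0.1] T [-0.52  0.66  0.  ] g 1.001
j [0.406 1.065 0.323 2.274 4.381 1.719 1.636]
x [-0.141 -0.102 -0.985] y [ 0.785  0.595 -0.174] z [ 0.603 -0.797 -0.004]
```

View pics/wV.png

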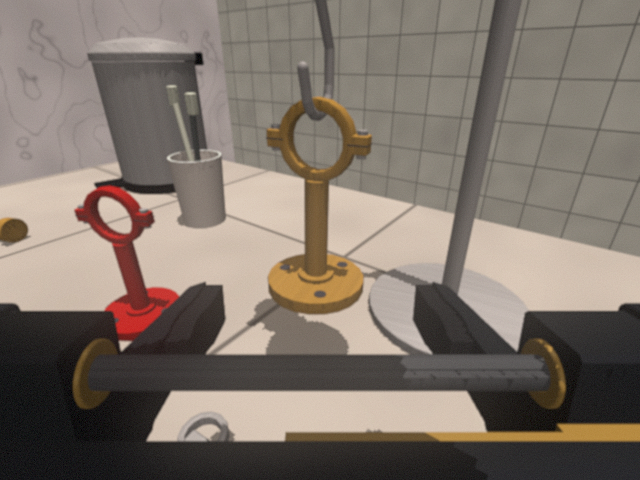

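View pics/sV.png

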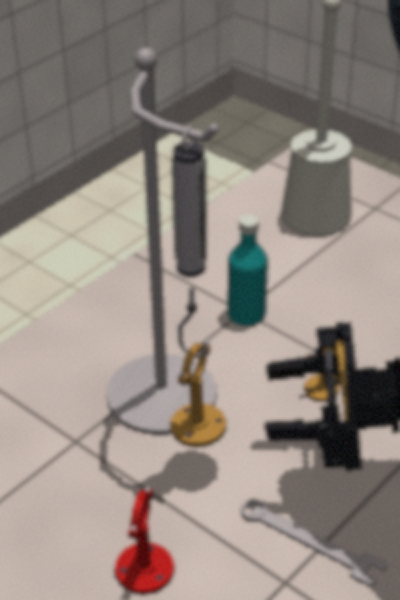

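```bash
for i in 1 2; do python3 -m jog '[[-1,[0,0,0],[0,0,0]],[-1,[0,0,0],[0,0,0]],[-1,[0,0,0],[0,0,0]],[-1,[0,0,0],[0,0,0]],[-1,[0,0,0],[0,0,0]],[-1,[0,0,0],[0,0,0]],[-1,[0,0,0],[0,0,0]],[-1,[0,0,0],[0,0,0]],[-1,[0,0,0],[0,0,0]],[-1,[0,0,0],[0,0,0]]]' >/dev/null; done
python3 - <<'E'
from pos import *
from workcell import read_camera
f=[]
for k in range(12):
    c=read_camera("wrist"); f.append(cv2.cvtColor(c["frame"],cv2.COLOR_RGB2HSV))
def cen(h):
    m=cv2.inRange(h,(10,100,60),(25,255,255)); m[310:]=0; m[:,:255]=0; m[:,385:]=0
    M=cv2.moments(m,True); return round(M["m10"]/M["m00"],2),round(M["m01"]/M["m00"],2)
print([cen(x) for x in f]); s=st(); show(s)
cv2.imwrite("pics/wW.png",c["frame"][:,:,::-1])
E
```

```text
[(317.58, 221.86), (317.69, 221.91), (317.68, 221.97), (317.77, 221.96), (317.76, 221.99), (317.69, 221.88), (317.68, 221.87), (317.57, 221.86), (317.48, 221.9), (317.38, 221.81), (317.29, 221.93), (317.1, 221.95)]
t 41.73 p [505.4 -83.3 120.7] F [ 0.1  0.6 -0.1] T [-0.5   0.71 -0.02] g 1.0
j [0.406 1.065 0.322 2.274 4.381 1.718 1.636]
x [-0.141 -0.102 -0.985] y [ 0.784  0.595 -0.174] z [ 0.604 -0.797 -0.004]
```

```bash
for i in 1 2 3 4; do python3 -m jog '[[-1,[0,0,0],[0,0,0]],[-1,[0,0,0],[0,0,0]],[-1,[0,0,0],[0,0,0]],[-1,[0,0,0],[0,0,0]],[-1,[0,0,0],[0,0,0]],[-1,[0,0,0],[0,0,0]],[-1,[0,0,0],[0,0,0]],[-1,[0,0,0],[0,0,0]],[-1,[0,0,0],[0,0,0]],[-1,[0,0,0],[0,0,0]]]' >/dev/null; done
python3 - <<'E'
from pos import *
from workcell import read_camera
f=[]
for k in range(16):
    c=read_camera("wrist"); f.append(cv2.cvtColor(c["frame"],cv2.COLOR_RGB2HSV))
def cen(h):
    m=cv2.inRange(h,(10,100,60),(25,255,255)); m[310:]=0; m[:,:255]=0; m[:,385:]=0
    M=cv2.moments(m,True); return round(M["m10"]/M["m00"],2),round(M["m01"]/M["m00"],2)
print([cen(x) for x in f]); s=st(); show(s)
cv2.imwrite("pics/wX.png",c["frame"][:,:,::-1])
c=read_camera("top");cv2.imwrite("pics/topX.png",c["frame"][:,:,::-1])
c=read_camera("side");cv2.imwrite("pics/sideX.png",c["frame"][:,:,::-1])
E
```

```text
[(316.86, 221.98), (316.87, 222.0), (316.92, 221.95), (316.94, 221.86), (317.03, 221.96), (317.12, 221.99), (317.19, 221.9), (317.36, 221.91), (317.45, 221.96), (317.5, 221.93), (317.53, 221.91), (317.6, 221.94), (317.66, 221.88), (317.72, 222.0), (317.65, 222.04), (317.63, 221.9)]
t 47.52 p [505.4 -83.3 120.7] F [ 0.5 -0.  -0.9] T [-0.49  0.64 -0.01] g 0.998
j [0.406 1.065 0.322 2.274 4.381 1.718 1.636]
x [-0.141 -0.102 -0.985] y [ 0.784  0.595 -0.174] z [ 0.604 -0.797 -0.004]
```

View pics/topX.png

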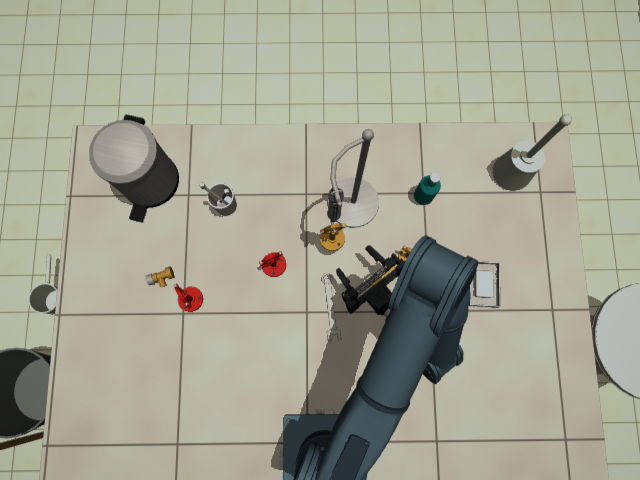

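View pics/sideX.png

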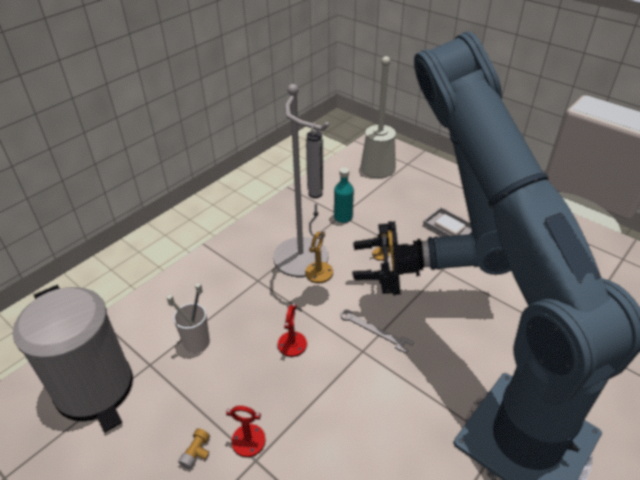

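```bash
for i in 1 2 3 4; do python3 -m jog '[[-1,[0,0,0],[0,0,0]],[-1,[0,0,0],[0,0,0]],[-1,[0,0,0],[0,0,0]],[-1,[0,0,0],[0,0,0]],[-1,[0,0,0],[0,0,0]],[-1,[0,0,0],[0,0,0]],[-1,[0,0,0],[0,0,0]],[-1,[0,0,0],[0,0,0]],[-1,[0,0,0],[0,0,0]],[-1,[0,0,0],[0,0,0]]]' >/dev/null; done
python3 - <<'E'
from pos import *
from workcell import read_camera,r
f=[]
for k in range(14):
    c=read_camera("wrist"); f.append(cv2.cvtColor(c["frame"],cv2.COLOR_RGB2HSV))
def cen(h):
    m=cv2.inRange(h,(10,100,60),(25,255,255)); m[310:]=0; m[:,:255]=0; m[:,385:]=0
    M=cv2.moments(m,True); return round(M["m10"]/M["m00"],2),round(M["m01"]/M["m00"],2)
print([cen(x) for x in f]); s=st(); show(s)
print(r.close_job())
E
```

```text
[(317.19, 222.01), (317.04, 221.98), (316.99, 221.99), (316.97, 221.89), (316.94, 221.94), (316.91, 221.96), (316.94, 221.97), (317.0, 221.98), (317.05, 221.97), (317.15, 221.89), (317.25, 221.92), (317.39, 221.98), (317.46, 221.93), (317.51, 221.87)]
t 53.33 p [505.3 -83.3 120.7] F [ 0.1  0.3 -1.1] T [-0.55  0.67 -0.02] g 0.995
j [0.406 1.065 0.322 2.274 4.381 1.718 1.636]
x [-0.141 -0.102 -0.985] y [ 0.784  0.595 -0.174] z [ 0.604 -0.797 -0.004]
the job is handed in; nothing more can be done
None
```

The larger brass bracket is hanging by its ring on the balance hook, and I handed the job in at about 53 s. The arm measured its weight at about 5 N, or 0.50 kg.

- **Lowering:** I lowered it in steps at about 16 mm/s. I averaged the force readings as it went until the arm carried about 0 N (-0.03 ± 0.1), with the hook pulled down about 51 mm. Only then did I ease the grip, open the jaws and back away about 100 mm.
- **Last checks:** The bracket hangs free with no visible vertical movement. A very slight sideways sway of roughly 0.3 mm was still there when I handed in. The last top and side pictures show the other things where they were, except that the arm hides the small bracket and the soap dish in part.
- **One mistake on the way:** My first try at threading the ring was a few millimetres too high. The bore's lower edge pressed against the underside of the hook with roughly 9 N, and the bracket tipped about 3° in the jaws. I backed off, measured again, and passed the ring about 6 mm lower without contact.
- **Not measured:** I did not read the hook's speed directly. I infer it stayed under 6 cm/s from the slow lowering and the near-zero force at release. I also cannot rule out that the hook moved for a moment during the failed first pass.

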